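Make up two drive repair kits on the storeroom counter

ROBOT

A 7-joint arm with a two-finger parallel gripper is mounted at the origin on the work surface. World frame = base frame: x ahead of the robot, y to its left, z up, the work surface at z = 0. Lengths are in m, angles in rad, forces in N, time in s.
With the tool pointing down it reaches from about 0.35 to 0.9 m from the base axis. Payload 7.2 kg.
Tool frame: the origin (TCP) lies at the very end of the fingers, on their centre line; the grasp point (between the pads) lies 19 mm behind it (r.grip_point_offset is the z of the grasp point in the tool frame, in m); z points along the fingers, y is the direction in which the jaws open and shut (so a half turn about z gives the same grasp; the last joint's range is limited). The gripper opens to 88 mm and grips with 3 to 60 N. Pads are 20 mm wide; open, the fingers measure 115 mm over their backs; the gripper's body (75 mm by 178 mm) begins 61 mm behind the grasp point.
Start: joints at [1.064, 0.411, -0.013, 1.596, 0.006, 1.134, -0.082], TCP at [0.266, -0.566, 0.194] pointing down, gripper open.
Joint ranges: [-2.95, 2.95], [-0.29, 1.99], [-1.47, 1.44], [0.14, 2.54], [-1.03, 4.17], [0.13, 1.85], [-2.86, 2.86]. Speed limits (rad/s): [2.39, 2.39, 3.01, 3.01, 3.14, 3.14, 3.14].

INTERFACE

Orientations are given as a unit quaternion [w, x, y, z].
In Python, from bench import monitor, viewer, r gives the robot as it stands.
- The arm moves only by the tool arm_command, never from a script. Its argument "targets" is a list of rows, each a list of 3 entries, a list of its own where there are three numbers: the shift along the tool's x, y, z in units of 500 mm (1.0 is 500 mm), then the turn, a rotation vector about the tool's x, y, z in units of pi rad (1.0 is pi rad), then the closure, from 0 (fully open) to 1 (shut). A call has 1 to 8 rows; each row shifts and turns the commanded pose from where the row before left it, along the tool's axes as they then stand; what a row does not reach is not made up. A row lasts 1/12 s, in which the tool goes at most 41.7 mm and 7.16 degrees, less where a joint would pass 70% of its speed; a pose out of reach is approached as far as the arm can. A call with a number of a shift or a turn outside -1 to 1 is refused whole. A call with a gripper value outside its range is refused whole. The fingers move at their own pace and stop on an object; the grip force is fixed at half the most. Time passes only in rows, so rows that do not move let the fingers close. It gives the time, the measured TCP pose, the force and the opening at its end, in the units of the state.
- monitor.observe(): the state, without advancing time (a new reading comes with each control period).
- viewer.snapshot(name): name is "side" or "top"; returns the picture (420x560x3 uint8, blue, green, red); there is no depth.
- viewer.calibration(name): a dict with "fx", "fy", "cx", "cy" (pixels), "k1" (the pictures are not rectified: a ray, as slopes to the right and down, at radius r is drawn at 1 + k1 r^2 times it, then the intrinsics apply), "R" (3x3) and "t" (3): a world point X has camera coordinates R X + t. Camera axes: x right, y down, z forward; pixel columns grow to the right and rows downward; lengths in m; the calibration is good to about 2 mm. A picture is of the moment at which its call begins. calibration takes no time and is no camera call.
- r.finish_job(): hands the job in, once; it reports no verdict.
Trained networks look in the newest picture that a camera, given by its name, has taken for a name from the list of things; names that differ only in an ending like _2 or _b are one class to them, and where a whole thing is asked for, a point or a joint stands for the part that bears it (a point fixed in the world has none). Each returns a list of dicts, best first, with "confidence" (0 to 1); they miss things now and then, are a little off and sometimes report something else, mostly with a low value. They report only what shows in the picture. A call takes as long as a camera call. They do not tell look-alikes from the thing itself.
- viewer.spot_in(camera, thing): "location" ([x, y, z] in m, in world coordinates, good to about 4 mm: the middle of the surface that is visible of it).
- viewer.cut_out(camera, thing): "region" (420x560 bool, what is visible of it).
The state is a dict: "t": time; "qpos": joint angles; "joint_velocities": joint speeds; "tau": joint torques, N m; "ee_pos": TCP position; "orientation": TCP orientation; "force": force on the tool from outside, world axes, zero at the start; "ft_torque": the same for the moment, N m; "opening": finger opening in m.
Only numpy, scipy, OpenCV 4.12 (cv2) and the standard library are available. Lean on these libraries where they do the work, as an engineer would, in place of code of your own. Each camera call takes 0.05 s, during which the arm holds its last target.

TASK

Make up two repair kits from the loose parts on the counter: the chain-drive kit goes in the long tray, with the toothed sprocket and the white carton of chain side by side in its big bay and the small ball bearing by itself in its small end bay; the belt-drive kit goes in the short tray, with the V-belt pulley in its bigger bay and the large ball bearing in its smaller bay. Set every part down on the tray floor, lying flat (hubs up, as they lie now), do not drop it, and leave nothing resting on another part, the divider or a rim. Leave the pillow block, the spanner and the oil filter where they are.

Things in the scene. Friction and masses are not known exactly. Their poses are not given: they have to be found in the camera images.
- sprocket_center (a point): roller-chain sprocket of bright steel, lying flat, hub up. Toothed plate 73 mm across, 9 mm thick, at the bottom; above it a round hub 44 mm in diameter up to 30 mm above the underside; bore 20 mm. This point: on its axis, half-way up (15 mm above its underside); z axis up. Grip it by the hub, fingertips above the 9 mm plate. About 0.4 kg
- pulley_center (a point): V-belt pulley of dark grey cast iron, lying flat, hub up. Smooth round rim 70 mm in diameter, 18 mm high; above it a round hub 40 mm in diameter up to 35 mm above the underside; bore 22 mm. This point: on its axis, half-way up (17.5 mm above its underside); z axis up. Grip it by the hub, fingertips above the 18 mm rim. About 0.4 kg
- big_bearing_center (a point): the large ball bearing, steel rings with black seals, lying flat: 62 mm outer diameter, 25 mm bore, 17 mm high. This point: on its axis, half-way up (8.5 mm above its underside); z axis up. Grip it across the outside. About 0.23 kg
- small_bearing_center (a point): the small ball bearing, steel rings with black seals, lying flat: 40 mm outer diameter, 17 mm bore, 12 mm high. This point: on its axis, half-way up (6 mm above its underside); z axis up. Grip it across the outside. About 0.07 kg
- chain_carton_center (a point): closed white carton of roller chain, a strip of brown tape along the top: 90 mm long (its x axis), 46 mm wide (y axis), 42 mm high (z up). This point: its middle (21 mm above its underside). Grip it across the 46 mm width. About 0.5 kg
- long_tray: long grey sheet-steel tray, does not move; 281 x 156 mm outside. Origin: centre of its underside, on the counter; x along its length, z up. Small end bay: inner x -137.5 to -71.5 mm; divider; big bay: inner x -68.5 to 137.5 mm; both y -75 to 75 mm. Heights above the counter: inner floor 3 mm, rim 27 mm, divider 22 mm; walls 3 mm thick
- short_tray: short grey sheet-steel tray, does not move; 203 x 156 mm outside. Origin: centre of its underside, on the counter; x along its length, z up. Smaller bay: inner x -98.5 to -14.5 mm; divider; bigger bay: inner x -11.5 to 98.5 mm; both y -75 to 75 mm. Heights above the counter: inner floor 3 mm, rim 27 mm, divider 22 mm; walls 3 mm thick
- pillow_block: bystander: cast-iron pillow block bearing, 38 by 130 mm foot, 71 mm high, loose on the counter. Origin: centre of its underside; y axis along the foot
- spanner: bystander: steel combination spanner, 200 mm long (its x axis), 8 mm thick, loose on the counter. Origin: its middle, on the counter
- filter: bystander: spin-on oil filter, a white painted can 66 mm in diameter and 68 mm high, standing loose on the counter. Origin: centre of its underside
Not all that is in view belongs to the job. What is shaped like the part that bears small_bearing_center but blue or yellow is not meant. Leave any brown or purple look-alike of the part that bears big_bearing_center alone.

How it is judged:
By the outcome, as a careful person would: the job done as asked, in the order asked, and still so for the second after the job is handed in, with the robot touching nothing.
It also fails if it takes over 115 s, if anything falls off the work surface, if the arm or the gripper's body presses on something with over 40 N, if the wrist force passes 120 N, or if a joint passes its speed limit or range.

## Working session

There is one attempt and no reset: what is moved stays moved. The work goes in short steps, Python scripts to look and compute and a tool call to move; the robot and the scene stay as the last step left them, time stands still between calls to the robot, and variables do not carry over. Pictures are saved under pics/ and viewed, and the job is handed in when it is done.

Besides the shell and the picture viewer there is one more tool, called after ">>>" as name([rows], argument=value, ...), one row to a line, values as JSON. arm_command: Moves the arm, as the interface text tells. Its arguments: {"type":"object","properties":{"targets":{"type":"array"}},"required":["targets"]}

```bash
mkdir -p pics; ls
python3 - <<'E'
from bench import monitor, viewer, r
import cv2
for c in ("top","side"):
    im=viewer.snapshot(c); cv2.imwrite(f"pics/{c}0.png",im)
    k=viewer.calibration(c); print(c,{a:(b if not hasattr(b,'tolist') else b.tolist()) for a,b in k.items()})
print(monitor.observe(), r.grip_point_offset)
E
```

```text
pics
top {'fx': 501.8960452543399, 'fy': 501.8960452543399, 'cx': 273.4015022747265, 'cy': 206.89580815582283, 'k1': -0.10248856040312639, 'R': [[0.023174520596051948, -0.999701270099341, 0.007766090194439165], [-0.989614924931823, -0.024041636639682753, -0.14171908855150075], [0.1418634623408219, -0.004401166828293221, -0.9898764507670762]], 't': [-0.0016742682221214604, 0.5596457022577026, 1.1698322635952731]}
side {'fx': 473.2513163997267, 'fy': 473.2513163997267, 'cx': 284.7811580296542, 'cy': 206.09934488189208, 'k1': -0.029960205728664684, 'R': [[-0.9658353802997303, -0.25843311981356387, -0.01934788734471313], [-0.16253885164183055, 0.6622147750701561, -0.7314729751574813], [0.20184929989531933, -0.7033376957494958, -0.681595881640697]], 't': [0.5433178297365769, 0.12615300746000177, 0.9907907076489295]}
{'t': 0.1, 'qpos': array([ 1.06381531,  0.41182886, -0.01270301,  1.59691318,  0.00560016,
        1.13431126, -0.08217252]), 'joint_velocities': array([-0.00055998, -0.00156985, -0.00209514, -0.00212769,  0.00057589,
       -0.00089778,  0.00016389]), 'tau': array([ 2.88779920e-03, -5.89095926e+01,  6.44007269e-01, -2.91712010e+01,
       -5.37601649e-02,  1.44216983e-02,  5.19780860e-05]), 'ee_pos': array([ 0.26527831, -0.56538062,  0.19340699]), 'orientation': array([-6.82270801e-04,  9.76025322e-01,  2.17655834e-01, -2.05429202e-04]), 'force': array([0.39859195, 0.85506065, 0.18302077]), 'ft_torque': array([ 0.01159669,  0.01535651, -0.04845824]), 'opening': 0.08797464558080446} -0.0187
```

View pics/top0.png

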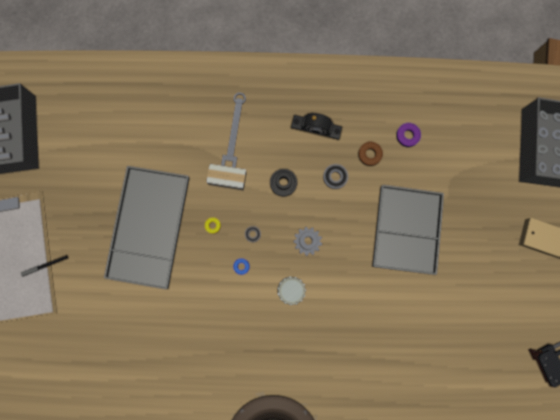

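View pics/side0.png

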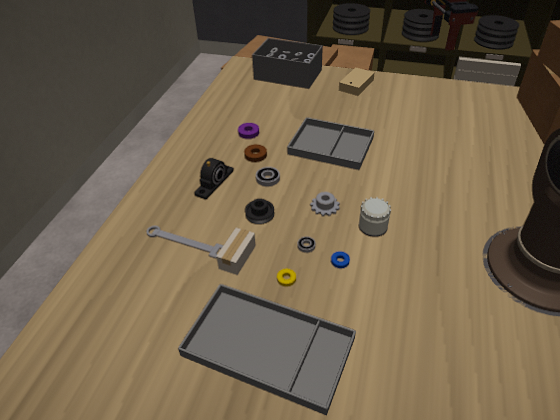

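The top view shows the long tray at about (148,228), the short tray at (408,230), and the carton at (227,177) with the spanner end right beside it. The pulley is at (284,182), sprocket at (308,241), large bearing at (336,177), small bearing at (253,234) and filter at (291,290). The look-alikes are yellow, blue, brown and purple rings. Next I measure.

```bash
cat > h.py <<'E'
import numpy as np, cv2
from bench import monitor, viewer, r
def proj(c,X):
    k=viewer.calibration(c); X=np.atleast_2d(X); P=X@np.array(k['R']).T+np.array(k['t'])
    s=P[:,:2]/P[:,2:]; r2=(s**2).sum(1,keepdims=True); s=s*(1+k['k1']*r2)
    return s*[k['fx'],k['fy']]+[k['cx'],k['cy']]
def unproj(c,uv,z):
    k=viewer.calibration(c); uv=np.atleast_2d(uv).astype(float)
    d=(uv-[k['cx'],k['cy']])/[k['fx'],k['fy']]; s=d.copy()
    for _ in range(20): s=d/(1+k['k1']*(s**2).sum(1,keepdims=True))
    R=np.array(k['R']); C=-R.T@np.array(k['t'])
    D=np.c_[s,np.ones(len(s))]@R
    return C+D*((z-C[2])/D[:,2])[:,None]
E
python3 - <<'E'
from h import *
import pickle
out={}
for c in("top","side"):
    viewer.snapshot(c)
    for n in("sprocket_center","pulley_center","big_bearing_center","small_bearing_center","chain_carton_center","long_tray","short_tray","pillow_block","spanner","filter"):
        L=viewer.cut_out(c,n); out[c,n]=L
        for d in L:
            m=d['region']; ys,xs=np.nonzero(m)
            (cx,cy),(w,h),a=cv2.minAreaRect(np.c_[xs,ys].astype(np.float32))
            print(c,n,round(d['confidence'],2),m.sum(),'cen',xs.mean().round(1),ys.mean().round(1),'rect',np.round([cx,cy,w,h,a],1),unproj(c,(xs.mean(),ys.mean()),0.015)[0].round(3))
pickle.dump(out,open('m.pkl','wb'))
print(monitor.observe()['t'])
E
```

```text
top pulley_center 0.65 624 cen 283.2 181.7 rect [283.5 182.   28.   27.   90. ] [ 0.627 -0.011  0.015]
top big_bearing_center 0.98 450 cen 370.1 153.4 rect [370.3 153.9  23.7  24.6  26.6] [ 0.705 -0.228  0.015]
top big_bearing_center 0.68 408 cen 407.9 134.4 rect [408.1 134.3  22.8  23.7  26.6] [ 0.758 -0.326  0.015]
top big_bearing_center 0.6 422 cen 335.1 175.7 rect [335.1 175.8  24.1  23.7  26.6] [ 0.645 -0.14   0.015]
top small_bearing_center 0.7 170 cen 212.0 225.0 rect [211.9 224.8  15.7  15.2  63.4] [0.515 0.161 0.015]
top small_bearing_center 0.62 177 cen 240.9 265.5 rect [241.  265.5  15.   16.   90. ] [0.418 0.087 0.015]
top small_bearing_center 0.51 214 cen 253.0 233.3 rect [253. 233.  16.  16.  90.] [0.497 0.06  0.015]
top chain_carton_center 0.64 802 cen 226.6 176.3 rect [226.4 176.7  39.9  21.8   8.4] [0.637 0.13  0.015]
top long_tray 0.83 7506 cen 146.7 227.6 rect [146.2 227.2  66.5 116.3  10.4] [0.504 0.322 0.015]
top short_tray 0.69 5462 cen 407.8 230.0 rect [408.3 229.9  67.3  84.2   6.1] [ 0.514 -0.322  0.015]
top pillow_block 0.59 861 cen 316.8 125.4 rect [316.8 1
[... 1287 characters left out ...]
hain_carton_center 0.77 1180 cen 235.5 251.3 rect [235.4 250.9  28.   48.   32. ] [0.637 0.13  0.015]
side long_tray 0.76 13314 cen 269.9 346.6 rect [265.8 344.3 162.6  89.8  20.4] [0.501 0.331 0.015]
side long_tray 0.68 1248 cen 235.6 250.9 rect [235.5 250.7  28.8  48.8  33.7] [0.638 0.128 0.015]
side short_tray 0.94 3097 cen 330.9 143.0 rect [330.1 142.6  83.   42.4  11.6] [ 0.514 -0.31   0.015]
side pillow_block 0.92 877 cen 211.9 177.1 rect [208.8 177.1  26.5  43.8  43.6] [ 0.78  -0.094  0.015]
side spanner 0.86 613 cen 183.2 241.0 rect [182.4 241.   75.4  13.8  17.1] [0.76  0.129 0.015]
side filter 0.63 1022 cen 374.0 217.2 rect [373.7 217.2  29.9  39.3  10.6] [ 0.362 -0.047  0.015]
1.2
```

```bash
cat > fit.py <<'E'
from h import *
from scipy.optimize import least_squares, minimize
def cyl(*s):
    a=np.linspace(0,2*np.pi,48,endpoint=False); return np.vstack([np.c_[rr*np.cos(a),rr*np.sin(a),0*a+z] for rr,z in s])
def box(lx,ly,h): return np.array([[sx*lx/2,sy*ly/2,z] for sx in(1,-1) for sy in(1,-1) for z in(0,h)])
M=dict(sprocket_center=cyl((.0355,0),(.0355,.009),(.022,.03)),pulley_center=cyl((.035,0),(.035,.018),(.02,.035)),
 big_bearing_center=cyl((.031,0),(.031,.017)),small_bearing_center=cyl((.02,0),(.02,.012)),chain_carton_center=box(.09,.046,.042),
 long_tray=box(.281,.156,.027),short_tray=box(.203,.156,.027),filter=cyl((.033,0),(.033,.068)))
def sil(c,X):
    p=proj(c,X).astype(np.float32); h=cv2.convexHull(p)
    S=8; m=np.zeros((420*1,560*1),np.uint8)
    x0,y0=np.floor(h.min((0,1)))-2 if False else (np.floor(h[:,0].min(0))-3)
    w,hh=(np.ceil(h[:,0].max(0))+3-[x0,y0]).astype(int)
    big=np.zeros((hh*S,w*S),np.uint8)
    cv2.fillConvexPoly(big,np.round(((h[:,0]-[x0,y0]+.5)*S-.5)*16).astype(np.int32),1,shift=4)
    cov=big.reshape(hh,S,w,S).mean((1,3))
    return int(x0),int(y0),cov
def place(m,x,y,a):
    c,s=np.cos(a),np.sin(a); return m@np.array([[c,s,0],[-s,c,0],[0,0,1]])+[x,y,0]
def cost(c,mask,X):
    x0,y0,cov=sil(c,X); h,w=cov.shape
    if x0<0 or y0<0 or x0+w>560 or y0+h>420: return 1e6
    return mask.sum()+ (np.abs(cov-mask[y0:y0+h,x0:x0+w])-mask[y0:y0+h,x0:x0+w]).sum()
def fitpose(n,masks,g,yaw):
    f=lambda p: sum(cost(c,m,place(M[n],p[0],p[1],p[2] if yaw else 0)) for c,m in masks.items())/sum(m.sum() for m in masks.values())
    st=np.array([[0,0,0],[.008,0,0],[0,.008,0]]+([[0,0,.15]] if yaw else []))
    p0=np.array(g[:3] if yaw else g[:2],float); st=st[:,:len(p0)]
    q=minimize(f,p0,method='Nelder-Mead',options=dict(initial_simplex=p0+st,xatol=1e-4,fatol=1e-4)); return q.x,q.fun
E
python3 - <<'E'
from fit import *
import pickle
o=pickle.load(open('m.pkl','rb'))
G=dict(sprocket_center=(.482,-.07),pulley_center=(.627,-.008),big_bearing_center=(.645,-.138),small_bearing_center=(.496,.062),chain_carton_center=(.637,.13,1.42),long_tray=(.504,.322,-.2),short_tray=(.514,-.322,-.1),filter=(.361,-.036))
for n,g in G.items():
    ms={}
    for c in('top','side'):
        L=o[c,'filter' if (n,c)==('sprocket_center','top') else n]
        L=[d['region'] for d in L]
        gp=proj(c,[[g[0],g[1],.01]])[0]
        L.sort(key=lambda m:np.hypot(np.nonzero(m)[1].mean()-gp[0],np.nonzero(m)[0].mean()-gp[1]))
        ms[c]=L[0]
    yaw=len(g)==3
    for k,s in (('top',{'top':ms['top']}),('side',{'side':ms['side']}),('both',ms)):
        p,f=fitpose(n,s,g,yaw); print(n,k,p.round(4),round(f,3))
E
```

```text
sprocket_center top [ 0.4825 -0.0728] 0.242
sprocket_center side [ 0.4845 -0.0723] 0.176
sprocket_center both [ 0.4834 -0.0722] 0.212
pulley_center top [ 0.6278 -0.0117] 0.083
pulley_center side [ 0.6281 -0.0075] 0.034
pulley_center both [ 0.628  -0.0102] 0.096
big_bearing_center top [ 0.6463 -0.1411] 0.233
big_bearing_center side [ 0.6444 -0.1349] 0.068
big_bearing_center both [ 0.6456 -0.1394] 0.208
small_bearing_center top [0.4976 0.0605] 0.141
small_bearing_center side [0.4976 0.0662] 0.077
small_bearing_center both [0.4979 0.063 ] 0.208
chain_carton_center top [0.635  0.1292 1.4141] 0.07
chain_carton_center side [0.6346 0.1332 1.4449] 0.047
chain_carton_center both [0.6349 0.1315 1.4325] 0.073
long_tray top [ 0.506   0.322  -0.1401] 0.017
long_tray side [ 0.5081  0.3235 -0.1439] 0.014
long_tray both [ 0.5076  0.323  -0.1429] 0.02
short_tray top [ 0.5145 -0.3216 -0.1113] 0.022
short_tray side [ 0.5156 -0.317  -0.1199] 0.026
short_tray both [ 0.5149 -0.3206 -0.1189] 0.034
filter top [ 0.3625 -0.0339] 0.038
filter side [ 0.3626 -0.0293] 0.116
filter both [ 0.3625 -0.033 ] 0.106
```

```bash
cat > mv.py <<'E'
from h import *
import sys
def pose():
    s=monitor.observe(); w,x,y,z=s['orientation']
    yaw=np.arctan2(2*(x*y+w*z),1-2*(y*y+z*z)); return s,np.array(s['ee_pos']),yaw
def plan(x,y,z,yawdeg=None):
    s,p,yaw=pose(); d=np.array([x,y,z])-p
    tx=[np.cos(yaw),np.sin(yaw),0]; ty=[np.sin(yaw),-np.cos(yaw),0]
    u=np.array([d@tx,d@ty,-d[2]])/.5
    n=int(np.ceil(np.linalg.norm(u)*500/41)) or 1
    print('t',round(s['t'],2),'p',p.round(4),'yaw',np.degrees(yaw).round(2),'open',round(s['opening'],4),'F',np.round(s['force'],1))
    print('total',u.round(4),'rows',n,'each',(u/n).round(4))
    if yawdeg is not None:
        t=-(np.radians(yawdeg)-yaw)/np.pi; t=(t+.5)%1-.5 if abs(t)>1 else t
        print('turn total',round(t,4),'rows',int(np.ceil(abs(t)*180/7.1)))
if __name__=='__main__': plan(*map(float,sys.argv[1:]))
E
python3 mv.py .4834 -.0722 .12 0
```

```text
t 1.2 p [ 0.2655 -0.5658  0.1942] yaw 25.14 open 0.088 F [0.7 1.  0.5]
total [ 0.8139 -0.7085  0.1483] rows 14 each [ 0.0581 -0.0506  0.0106]
turn total 0.1397 rows 4
```

>>> arm_command([
  [[0, 0, 0], [0, 0, 0.035], 0],
  [[0, 0, 0], [0, 0, 0.035], 0],
  [[0, 0, 0], [0, 0, 0.035], 0],
  [[0, 0, 0], [0, 0, 0.0347], 0],
  [[0.031, -0.0705, 0.01], [0, 0, 0], 0],
  [[0.031, -0.0705, 0.01], [0, 0, 0], 0],
  [[0.031, -0.0705, 0.01], [0, 0, 0], 0],
  [[0.031, -0.0705, 0.01], [0, 0, 0], 0],
])

```text
t: 1.87
ee_pos: [0.3279, -0.4233, 0.174]
orientation: [0.0, 1.0, -0.0, 0.0]
force: [-0.1, -0.3, -0.1]
opening: 0.0874
```

>>> arm_command([
  [[0.031, -0.0705, 0.01], [0, 0, 0], 0],
  [[0.031, -0.0705, 0.01], [0, 0, 0], 0],
  [[0.031, -0.0705, 0.01], [0, 0, 0], 0],
  [[0.031, -0.0705, 0.01], [0, 0, 0], 0],
  [[0.031, -0.0705, 0.01], [0, 0, 0], 0],
  [[0.031, -0.0705, 0.01], [0, 0, 0], 0],
  [[0.031, -0.0705, 0.01], [0, 0, 0], 0],
  [[0.031, -0.07, 0.01], [0, 0, 0], 0],
])

```text
t: 2.53
ee_pos: [0.4522, -0.1413, 0.1343]
orientation: [0.0, 1.0, -0.0, 0.0]
force: [0.5, -1.0, -0.3]
opening: 0.0879
```

```bash
python3 mv.py .4834 -.0722 .06 0
```

```text
t 2.53 p [ 0.4522 -0.1413  0.1343] yaw -0.01 open 0.0879 F [ 0.5 -1.  -0.3]
total [ 0.0625 -0.1382  0.1486] rows 3 each [ 0.0208 -0.0461  0.0495]
turn total -0.0001 rows 1
```

>>> arm_command([
  [[0.021, -0.046, 0.05], [0, 0, 0], 0],
  [[0.021, -0.046, 0.05], [0, 0, 0], 0],
  [[0.0205, -0.046, 0.049], [0, 0, 0], 0],
  [[0, 0, 0], [0, 0, 0], 0],
  [[0, 0, 0], [0, 0, 0], 0],
])

```text
t: 2.95
ee_pos: [0.4822, -0.0726, 0.0585]
orientation: [-0.0, 1.0, 0.002, -0.001]
force: [-0.1, 0.0, 0.7]
opening: 0.0881
```

Run:
```python
from h import *
s=monitor.observe(); p=s['ee_pos'].copy(); print(p,s['opening'])
for c in('top','side'):
    im=viewer.snapshot(c); q=proj(c,[p+[0,.044,0],p-[0,.044,0],[.4834,-.0722,.03],p]); print(c,q.round(1))
    u,v=q[3].astype(int); cr=im[v-60:v+60,u-70:u+70].copy(); cr=cv2.resize(cr,None,fx=5,fy=5,interpolation=cv2.INTER_CUBIC)
    for (a,b),col in zip(q,[(0,0,255),(0,255,0),(255,0,0),(255,0,255)]): cv2.circle(cr,(int((a-u+70)*5+2),int((b-v+60)*5+2)),4,col,1)
    cv2.imwrite(f'pics/s1{c}.png',cr)
```

```text
[ 0.48217689 -0.07256776  0.05848809] 0.08806342514647103
top [[289.8 238.7]
 [327.1 239.6]
 [307.4 239.6]
 [308.4 239.1]]
side [[321.9 199.9]
 [329.4 175.9]
 [324.8 196.7]
 [325.8 187.6]]
```

View pics/s1side.png

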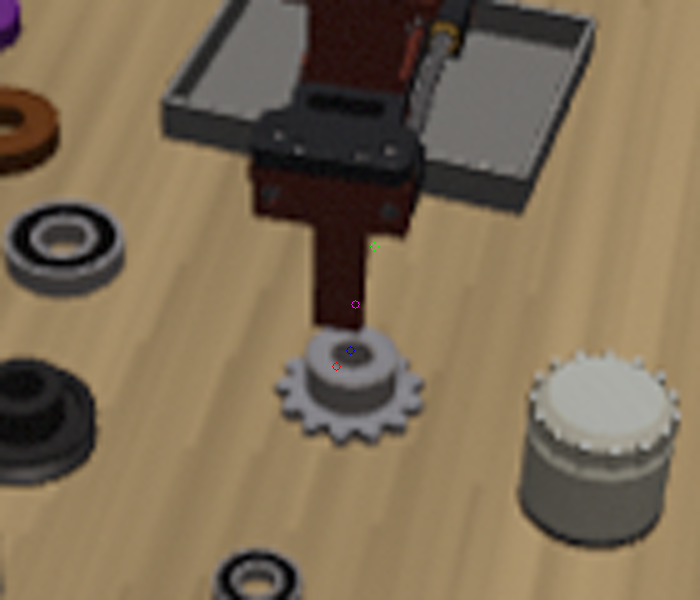

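View pics/s1top.png

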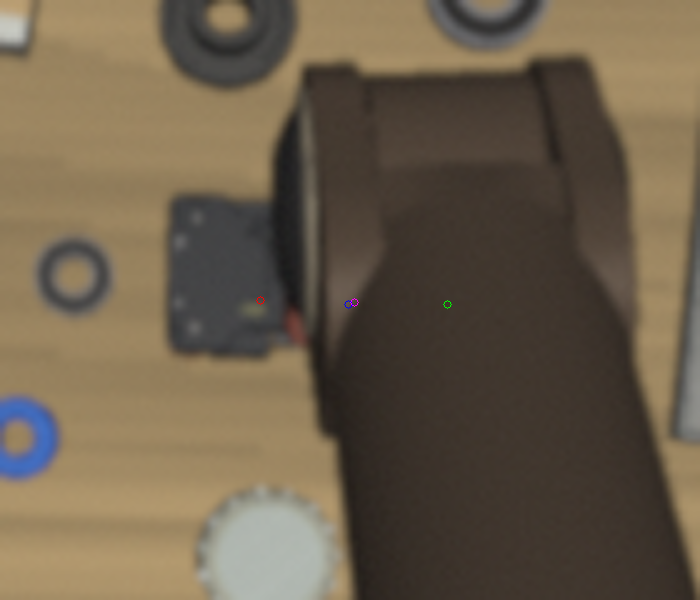

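The side crop shows the sprocket's hub top at about (350,353) against a prediction of (350,350), which agrees. But the near fingertip sits at (340,327), and I expected about (333,375). I'm checking that discrepancy before I descend.

Run:
```python
from h import *
s,=[monitor.observe()]; p=s['ee_pos'].copy(); print(s['t'],p,s['opening'],s['qpos'].round(3))
for c in('top','side'):
    q0=proj(c,[p])[0].astype(int)
    f=lambda X:((proj(c,X)-q0+[70,60])*5).round(0).tolist()
    print(c,'body bottom corners',f([p+[sx*.0375,sy*.089,.080] for sx in(1,-1) for sy in(1,-1)]))
    print(c,'near finger outer tip',f([p+[sx*.01,.0575,0] for sx in(1,-1)]),'closed',f([p+[sx*.01,.0135,0] for sx in(1,-1)]))
im=viewer.snapshot('side'); cv2.imwrite('pics/side1.png',im)
```

```text
3.05 [ 0.48291131 -0.07488382  0.06010968] 0.08807422277018843 [ 0.22   0.362 -0.202  2.048  0.106  0.741 -1.619]
top body bottom corners [[166.0, 200.0], [569.0, 209.0], [162.0, 371.0], [568.0, 380.0]]
top near finger outer tip [[231.0, 280.0], [230.0, 322.0]] closed [[324.0, 282.0], [323.0, 325.0]]
side body bottom corners [[231.0, 277.0], [319.0, 41.0], [408.0, 305.0], [477.0, 63.0]]
side near finger outer tip [[306.0, 379.0], [350.0, 387.0]] closed [[326.0, 317.0], [369.0, 324.0]]
```

View pics/side1.png

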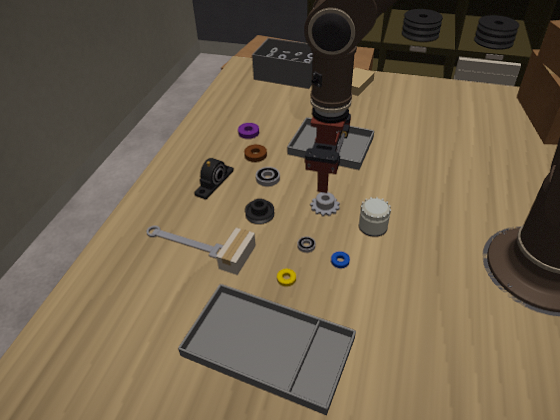

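>>> arm_command([
  [[0, 0, 0.025], [0, 0, 0], 0],
  [[0, 0, 0.025], [0, 0, 0], 0],
  [[0, 0, 0], [0, 0, 0], 0],
  [[0, 0, 0], [0, 0, 0], 0],
  [[0, 0, 0], [0, 0, 0], 0],
])

```text
t: 3.52
ee_pos: [0.4833, -0.0749, 0.0357]
orientation: [0.0, 1.0, -0.001, 0.001]
force: [0.2, -0.1, 0.4]
opening: 0.0876
```

```bash
cat > crop.py <<'E'
from h import *
import sys
def crop(c,name,u,v,w=70,h=60,k=5,pts=()):
    im=viewer.snapshot(c); u,v=int(u),int(v); y0=max(v-h,0);x0=max(u-w,0)
    cr=cv2.resize(im[y0:v+h,x0:u+w],None,fx=k,fy=k,interpolation=cv2.INTER_CUBIC)
    for a,b in pts: cv2.circle(cr,(int((a-x0)*k+k/2),int((b-y0)*k+k/2)),4,(0,0,255),1)
    cv2.imwrite(f'pics/{name}.png',cr); print(name,'origin',x0,y0,'scale',k)
E
python3 - <<'E'
from crop import *
p=np.mean([monitor.observe()['ee_pos'] for _ in range(3)],0); print(p)
crop('side','s2',326,187,pts=proj('side',[p+[.01,.0575,0],p+[-.01,.0575,0],p+[.01,-.044,0],p+[-.01,-.044,0]]))
E
```

```text
[ 0.48327311 -0.07490089  0.035693  ]
s2 origin 256 127 scale 5
```

View pics/s2.png

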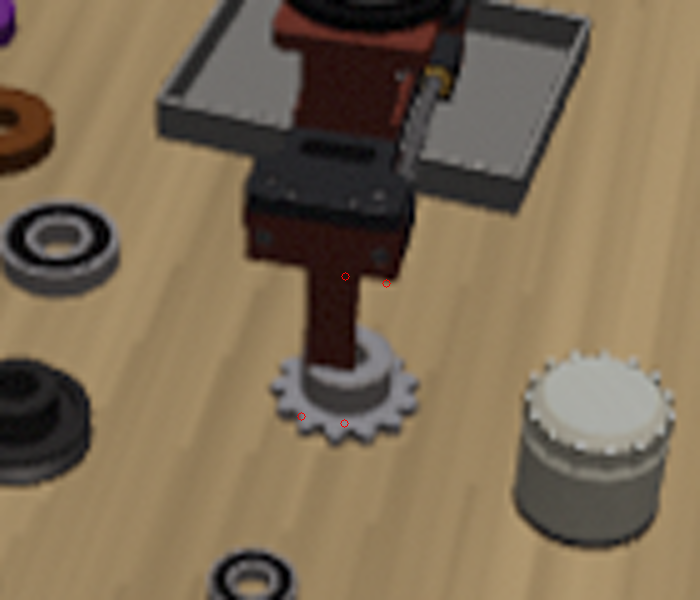

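Run:
```python
from h import *
p=np.array([.4833,-.0749+.0575,.0357])
for d in ([0,0,.03],[0,-.03,0],[.03,0,0]):
    print(d,((proj('side',p+d)-proj('side',p))*5).round(1),((proj('top',p+[0,.03,.08]+d)-proj('top',p+[0,.03,.08]))*5).round(1))
```

```text
[0, 0, 0.03] [[  2.1 -48.7]] [[ 0.4 -5.8]]
[0, -0.03, 0] [[ 13.3 -43.3]] [[66.9  1.6]]
[0.03, 0, 0] [[-64.3 -10.8]] [[  1.6 -66.5]]
```

>>> arm_command([
  [[0, 0, -0.02], [0, 0, -0.0385], 0],
  [[0, 0, 0], [0, 0, -0.0385], 0],
  [[0, 0, 0], [0, 0, -0.0385], 0],
  [[0, 0, 0], [0, 0, -0.0385], 0],
  [[0, 0, 0], [0, 0, -0.0385], 0],
  [[0, 0, 0], [0, 0, -0.0385], 0],
  [[0, 0, 0], [0, 0, -0.0385], 0],
  [[0, 0, 0], [0, 0, -0.0385], 0],
])

```text
t: 4.23
ee_pos: [0.4833, -0.0745, 0.0456]
orientation: [0.001, 0.884, 0.468, 0.0]
force: [0.3, -0.1, -0.1]
opening: 0.0877
```

>>> arm_command([
  [[0, 0, 0], [0, 0, -0.0385], 0],
  [[0, 0, 0], [0, 0, -0.0385], 0],
  [[0, 0, 0], [0, 0, -0.0385], 0],
  [[0, 0, 0], [0, 0, -0.0385], 0],
  [[0, 0, 0], [0, 0, -0.0385], 0],
  [[0, 0, 0], [0, 0, 0], 0],
  [[0, 0, 0], [0, 0, 0], 0],
])

```text
t: 4.82
ee_pos: [0.4831, -0.0745, 0.0452]
orientation: [0.0, 0.708, 0.706, 0.0]
force: [-0.1, 0.9, -0.4]
opening: 0.088
```

Run:
```python
from crop import *
from mv import plan
p=np.mean([monitor.observe()['ee_pos'] for _ in range(3)],0); print(p)
plan(.4833,-.0722,.03,90)
A=proj('side',[p+[.0575,.01,0],p+[.0575,-.01,0],p+[-.0575,.01,0],p+[-.0575,-.01,0],p]);print(A-[256,127])
crop('side','s3',326,187,pts=A)
crop('top','s3t',308,240,pts=proj('top',[p+[.0575,.01,0],p+[.0575,-.01,0],p+[-.0575,.01,0],p+[-.0575,-.01,0],p]))
```

```text
[ 0.48312239 -0.07450143  0.04520602]
t 4.82 p [ 0.4831 -0.0745  0.0452] yaw 89.83 open 0.088 F [-0.1  0.9 -0.4]
total [0.0046 0.0003 0.0304] rows 1 each [0.0046 0.0003 0.0304]
turn total -0.0009 rows 1
[[44.47502146 63.17634009]
 [46.44611021 57.82194641]
 [92.9427806  70.9473672 ]
 [94.33533417 65.38421349]
 [69.31250347 64.274785  ]]
s3 origin 256 127 scale 5
s3t origin 238 180 scale 5
```

View pics/s3.png

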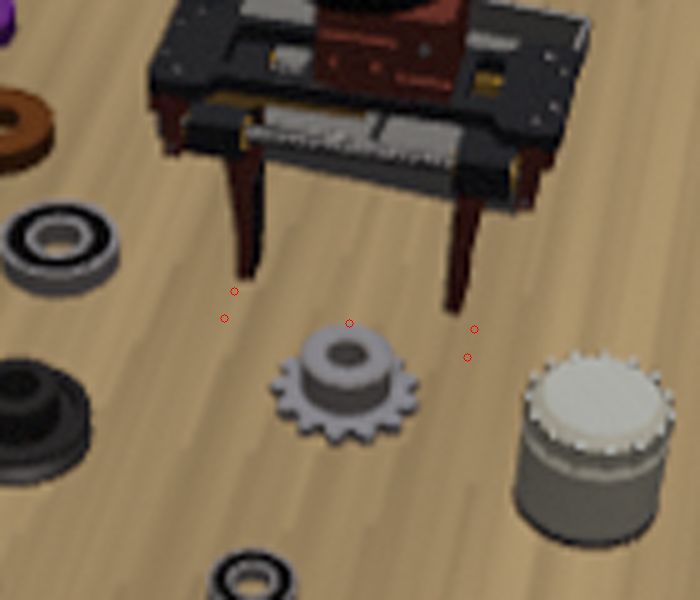

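View pics/s3t.png

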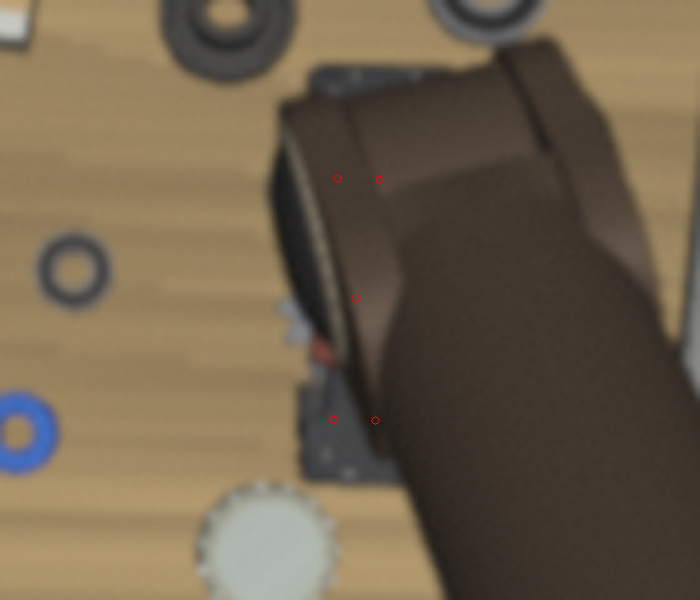

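Rotated view: the fingertips are at (246,280) and (456,315) in the crop. Their opening matches the report, but they sit about 25 mm higher than reported. I'll descend in small steps around the hub and judge the height by picture and force.

>>> arm_command([
  [[0.0046, 0, 0.02], [0, 0, 0], 0],
  [[0, 0, 0.02], [0, 0, 0], 0],
  [[0, 0, 0.012], [0, 0, 0], 0],
  [[0, 0, 0.01], [0, 0, 0], 0],
  [[0, 0, 0], [0, 0, 0], 0],
  [[0, 0, 0], [0, 0, 0], 0],
])

```text
t: 5.42
ee_pos: [0.4825, -0.0715, 0.0131]
orientation: [-0.0, 0.707, 0.708, -0.0]
force: [0.8, 0.1, 0.2]
opening: 0.0881
```

Run:
```python
from crop import *
from mv import plan
plan(.4833,-.0722,.03,90)
p=monitor.observe()['ee_pos'].copy()
crop('side','s4',326,187,pts=proj('side',[p+[.044,.01,0],p+[.044,-.01,0],p+[-.044,.01,0],p+[-.044,-.01,0],p]))
```

```text
t 5.42 p [ 0.4825 -0.0715  0.0131] yaw 90.09 open 0.0881 F [0.8 0.1 0.2]
total [-0.0014  0.0017 -0.0338] rows 1 each [-0.0014  0.0017 -0.0338]
turn total 0.0005 rows 1
s4 origin 256 127 scale 5
```

View pics/s4.png

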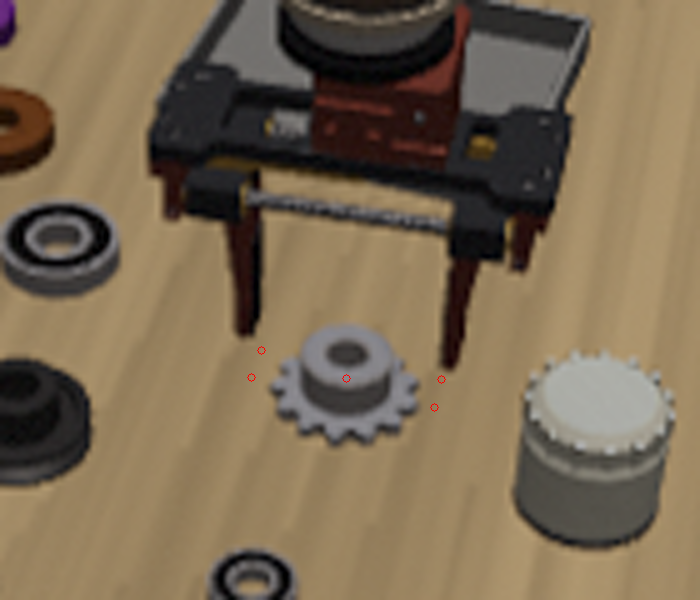

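Run:
```python
from h import *
p=np.array([.4831,-.0745,.0452])
for z in (.08,.105,.13):
    print(z,((proj('top',[p+[sx*.089,.0375,z] for sx in(1,-1)])-[238,180])*5+2).round(0).tolist())
```

```text
0.08 [[289.0, 84.0], [282.0, 484.0]]
0.105 [[292.0, 75.0], [285.0, 483.0]]
0.13 [[295.0, 66.0], [288.0, 483.0]]
```

>>> arm_command([
  [[0, 0, 0.008], [0, 0, 0], 0],
  [[0, 0, 0], [0, 0, 0], 0],
  [[0, 0, 0], [0, 0, 0], 0],
])

```text
t: 5.72
ee_pos: [0.4828, -0.0718, 0.0096]
orientation: [0.0, 0.707, 0.708, -0.0]
force: [-0.6, 0.4, -0.1]
opening: 0.0877
```

>>> arm_command([
  [[0, 0, 0.006], [0, 0, 0], 0],
  [[0, 0, 0.006], [0, 0, 0], 0],
  [[0, 0, 0], [0, 0, 0], 0],
])

```text
t: 5.97
ee_pos: [0.4825, -0.0718, 0.0031]
orientation: [-0.0, 0.707, 0.708, -0.0]
force: [-0.2, 0.3, -1.2]
opening: 0.0879
```

>>> arm_command([
  [[0, 0, 0.004], [0, 0, 0], 0],
  [[0, 0, 0], [0, 0, 0], 0],
])

```text
t: 6.13
ee_pos: [0.4826, -0.0717, 0.0013]
orientation: [-0.0, 0.707, 0.708, -0.0]
force: [0.5, 0.1, 0.2]
opening: 0.0878
```

>>> arm_command([
  [[0, 0, 0.004], [0, 0, 0], 0],
  [[0, 0, 0], [0, 0, 0], 0],
])

```text
t: 6.3
ee_pos: [0.4827, -0.0717, -0.0006]
orientation: [-0.0, 0.707, 0.708, -0.0]
force: [0.0, 0.5, -0.2]
opening: 0.0874
```

Run:
```python
from crop import *
from mv import plan
plan(.4833,-.0722,.03,90)
crop('side','s5',326,187)
```

```text
t 6.3 p [ 0.4827 -0.0717 -0.0006] yaw 90.08 open 0.0874 F [ 0.   0.5 -0.2]
total [-0.0009  0.0012 -0.0612] rows 1 each [-0.0009  0.0012 -0.0612]
turn total 0.0005 rows 1
s5 origin 256 127 scale 5
```

View pics/s5.png

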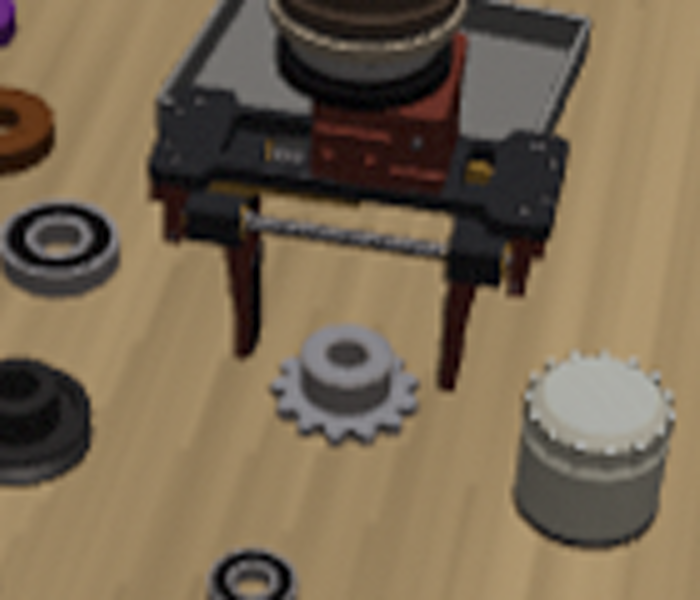

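There's no contact at reported z = -0.6 mm, so the reported height really is off. I'll probe gently for the counter to calibrate it.

>>> arm_command([
  [[0, 0, 0.006], [0, 0, 0], 0],
  [[0, 0, 0.006], [0, 0, 0], 0],
  [[0, 0, 0.006], [0, 0, 0], 0],
  [[0, 0, 0], [0, 0, 0], 0],
])

```text
t: 6.68
ee_pos: [0.4823, -0.0717, -0.01]
orientation: [-0.0, 0.707, 0.708, -0.0]
force: [-0.0, -0.3, -0.2]
opening: 0.0878
```

>>> arm_command([
  [[0, 0, 0.006], [0, 0, 0], 0],
  [[0, 0, 0], [0, 0, 0], 0],
])

```text
t: 6.85
ee_pos: [0.4825, -0.0717, -0.0128]
orientation: [-0.0, 0.707, 0.708, -0.0]
force: [-0.6, 0.3, -0.3]
opening: 0.0876
```

>>> arm_command([
  [[0, 0, 0.004], [0, 0, 0], 0],
  [[0, 0, 0], [0, 0, 0], 0],
])

```text
t: 7.02
ee_pos: [0.4827, -0.0717, -0.0146]
orientation: [-0.0, 0.707, 0.708, -0.0]
force: [-0.6, -0.3, 0.6]
opening: 0.0877
```

>>> arm_command([
  [[0, 0, 0.004], [0, 0, 0], 0],
  [[0, 0, 0], [0, 0, 0], 0],
])

```text
t: 7.18
ee_pos: [0.4827, -0.0718, -0.0166]
orientation: [-0.0, 0.707, 0.708, -0.0]
force: [-0.3, 0.4, 0.2]
opening: 0.0878
```

Run:
```python
from crop import *
from mv import plan
plan(.4833,-.0722,.03,90)
crop('side','s6',326,187)
```

```text
t 7.18 p [ 0.4827 -0.0718 -0.0166] yaw 90.09 open 0.0878 F [-0.3  0.4  0.2]
total [-0.0009  0.0012 -0.0932] rows 2 each [-0.0004  0.0006 -0.0466]
turn total 0.0005 rows 1
s6 origin 256 127 scale 5
```

View pics/s6.png

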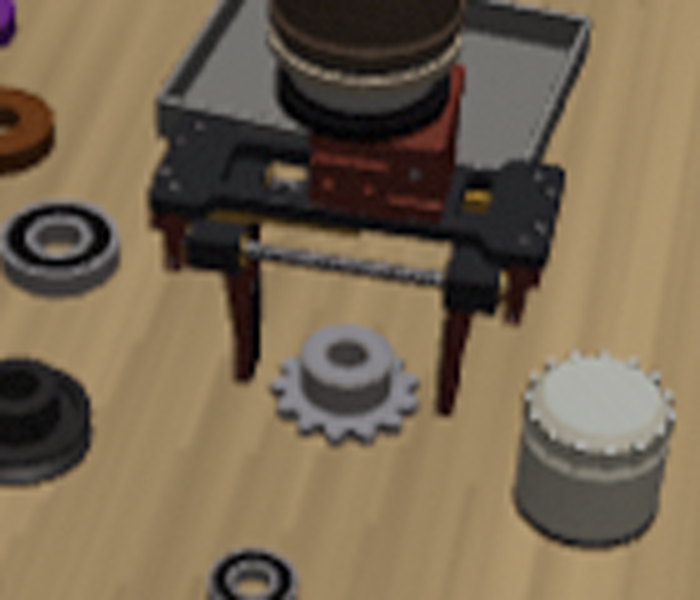

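>>> arm_command([
  [[0, 0, 0.004], [0, 0, 0], 0],
  [[0, 0, 0], [0, 0, 0], 0],
])

```text
t: 7.4
ee_pos: [0.4827, -0.0718, -0.0186]
orientation: [-0.0, 0.707, 0.708, -0.0]
force: [-0.6, 0.0, -0.7]
opening: 0.0878
```

>>> arm_command([
  [[0, 0, 0.004], [0, 0, 0], 0],
  [[0, 0, 0], [0, 0, 0], 0],
])

```text
t: 7.57
ee_pos: [0.4827, -0.0718, -0.0206]
orientation: [-0.0, 0.707, 0.708, -0.0]
force: [-0.7, -0.3, -0.9]
opening: 0.0876
```

>>> arm_command([
  [[0, 0, 0.003], [0, 0, 0], 0],
  [[0, 0, 0], [0, 0, 0], 0],
])

```text
t: 7.73
ee_pos: [0.4827, -0.0717, -0.0221]
orientation: [-0.0, 0.707, 0.708, -0.0]
force: [-0.1, 0.1, -0.4]
opening: 0.088
```

>>> arm_command([
  [[0, 0, 0.003], [0, 0, 0], 0],
  [[0, 0, 0], [0, 0, 0], 0],
])

```text
t: 7.9
ee_pos: [0.4827, -0.0717, -0.0235]
orientation: [-0.0, 0.707, 0.708, -0.0]
force: [-0.0, -0.4, -0.8]
opening: 0.0875
```

>>> arm_command([
  [[0, 0, 0.003], [0, 0, 0], 0],
  [[0, 0, 0], [0, 0, 0], 0],
])

```text
t: 8.07
ee_pos: [0.4827, -0.0718, -0.0251]
orientation: [-0.0, 0.707, 0.708, -0.0]
force: [-0.2, -0.1, 0.4]
opening: 0.0878
```

Run:
```python
from crop import *
from mv import plan
plan(.4833,-.0722,.03,90)
crop('side','s7',326,197,w=50,h=40,k=8)
```

```text
t 8.07 p [ 0.4827 -0.0718 -0.0251] yaw 90.09 open 0.0878 F [-0.2 -0.1  0.4]
total [-0.0009  0.0012 -0.1101] rows 2 each [-0.0004  0.0006 -0.0551]
turn total 0.0005 rows 1
s7 origin 276 157 scale 8
```

View pics/s7.png

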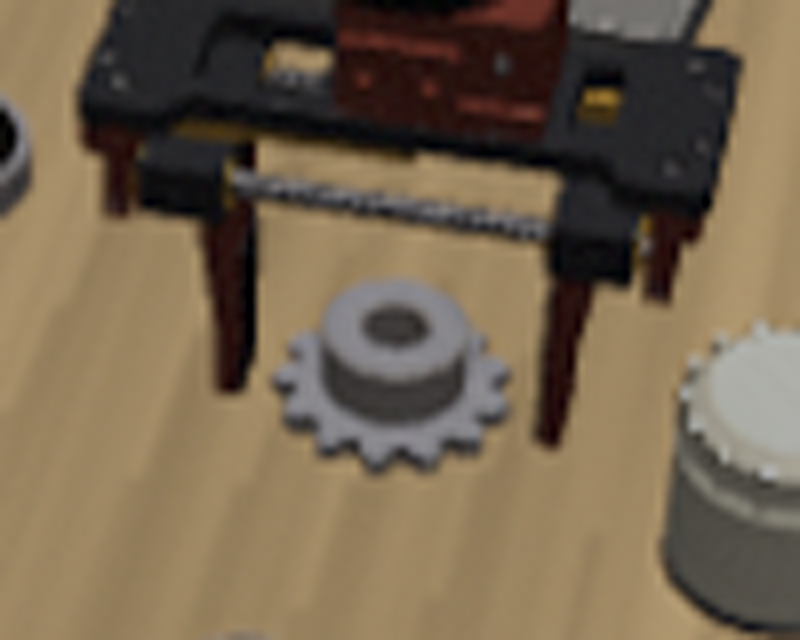

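Run:
```python
from h import *
for z in(0,.003,.006,.01): print(z,unproj('side',[(306.2,205.8),(342.8,212.2)],z).round(4).tolist())
print(proj('side',[[.483,-.0722,.0],[.483,-.0722,.03]]))
```

```text
0 [[0.5258, -0.0625, 0.0], [0.4365, -0.0615, 0.0]]
0.003 [[0.5251, -0.0594, 0.003], [0.4361, -0.0584, 0.003]]
0.006 [[0.5244, -0.0562, 0.006], [0.4358, -0.0552, 0.006]]
0.01 [[0.5235, -0.052, 0.01], [0.4353, -0.051, 0.01]]
[[324.44147766 206.03073779]
 [324.92026456 196.74770618]]
```

>>> arm_command([
  [[0, 0, 0.003], [0, 0, 0], 0],
  [[0, 0, 0], [0, 0, 0], 0],
])

```text
t: 8.28
ee_pos: [0.4827, -0.0718, -0.0265]
orientation: [-0.0, 0.707, 0.708, -0.0]
force: [0.7, -0.3, -0.8]
opening: 0.0879
```

>>> arm_command([
  [[0, 0, 0.003], [0, 0, 0], 0],
  [[0, 0, 0], [0, 0, 0], 0],
])

```text
t: 8.45
ee_pos: [0.4828, -0.0718, -0.028]
orientation: [0.0, 0.707, 0.708, 0.0]
force: [0.5, 0.8, 0.1]
opening: 0.0879
```

>>> arm_command([
  [[0, 0, 0.003], [0, 0, 0], 0],
  [[0, 0, 0], [0, 0, 0], 0],
])

```text
t: 8.62
ee_pos: [0.4829, -0.0718, -0.0282]
orientation: [0.0, 0.707, 0.708, -0.0]
force: [-4.5, 0.7, 17.5]
opening: 0.0879
```

Contact at reported z = -28 mm, so true height is reported z + 28 mm. xy agrees with the pictures. Raising the tips above the plate and gripping the hub.

>>> arm_command([
  [[0, 0, -0.028], [0, 0, 0], 0],
  [[0, 0, 0], [0, 0, 0], 0.3],
  [[0, 0, 0], [0, 0, 0], 0.6],
  [[0, 0, 0], [0, 0, 0], 1],
  [[0, 0, 0], [0, 0, 0], 1],
  [[0, 0, 0], [0, 0, 0], 1],
  [[0, 0, 0], [0, 0, 0], 1],
  [[0, 0, 0], [0, 0, 0], 1],
])

```text
t: 9.28
ee_pos: [0.4828, -0.0717, -0.0156]
orientation: [-0.0, 0.707, 0.708, -0.0]
force: [1.5, 0.2, -1.2]
opening: 0.0447
```

>>> arm_command([
  [[0, 0, -0.03], [0, 0, 0], 1],
  [[0, 0, -0.06], [0, 0, 0], 1],
  [[0, 0, -0.06], [0, 0, 0.023], 1],
  [[0, 0, -0.03], [0, 0, 0.0226], 1],
  [[0, 0, 0], [0, 0, 0], 1],
])

```text
t: 9.7
ee_pos: [0.4847, -0.0719, 0.0773]
orientation: [0.002, 0.757, 0.654, 0.001]
force: [0.1, -0.6, -3.7]
opening: 0.0432
```

```bash
python3 mv.py .4898 .3256 .06 81.8
```

```text
t 9.7 p [ 0.4847 -0.0719  0.0773] yaw 81.68 open 0.0432 F [ 0.1 -0.6 -3.7]
total [ 0.7881 -0.1048  0.0346] rows 10 each [ 0.0788 -0.0105  0.0035]
turn total -0.0006 rows 1
```

>>> arm_command([
  [[0.04, -0.0053, 0], [0, 0, 0], 1],
  [[0.07, -0.0093, 0], [0, 0, 0], 1],
  [[0.07, -0.0093, 0], [0, 0, 0], 1],
  [[0.07, -0.0093, 0], [0, 0, 0], 1],
  [[0.07, -0.0093, 0], [0, 0, 0], 1],
  [[0.07, -0.0093, 0], [0, 0, 0], 1],
  [[0.07, -0.0093, 0], [0, 0, 0], 1],
  [[0.07, -0.0093, 0], [0, 0, 0], 1],
])

```text
t: 10.37
ee_pos: [0.4841, 0.1965, 0.0727]
orientation: [-0.0, 0.755, 0.656, -0.001]
force: [1.3, 0.9, -4.4]
opening: 0.0435
```

>>> arm_command([
  [[0.07, -0.0093, 0], [0, 0, 0], 1],
  [[0.07, -0.0093, 0], [0, 0, 0], 1],
  [[0.07, -0.0093, 0.02], [0, 0, 0], 1],
  [[0.048, -0.006, 0.02], [0, 0, 0], 1],
  [[0, 0, 0], [0, 0, 0], 1],
  [[0, 0, 0], [0, 0, 0], 1],
])

```text
t: 10.87
ee_pos: [0.4846, 0.3264, 0.0519]
orientation: [-0.001, 0.754, 0.657, -0.002]
force: [-0.3, -0.9, -4.4]
opening: 0.0433
```

```bash
python3 mv.py .4898 .3256 .015 81.8
python3 - <<'E'
from crop import *
crop('side','s8',265,330,w=100,h=80,k=4,pts=proj('side',[[.4898,.3256,.033]]))
E
```

```text
t 10.87 p [0.4846 0.3264 0.0519] yaw 82.19 open 0.0433 F [-0.3 -0.9 -4.4]
total [-0.0003  0.0105  0.0738] rows 1 each [-0.0003  0.0105  0.0738]
turn total 0.0021 rows 1
s8 origin 165 250 scale 4
```

View pics/s8.png

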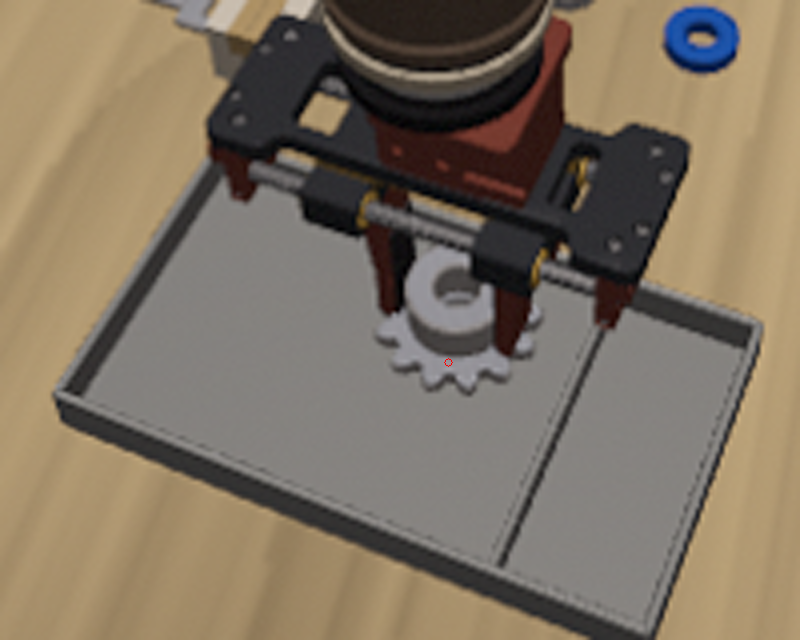

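>>> arm_command([
  [[0, 0.0105, 0.03], [0, 0, 0], 1],
  [[0, 0, 0.04], [0, 0, 0], 1],
  [[0, 0, 0.03], [0, 0, 0], 1],
  [[0, 0, 0.008], [0, 0, 0], 1],
  [[0, 0, 0], [0, 0, 0], 1],
])

```text
t: 11.33
ee_pos: [0.4917, 0.3225, -0.0013]
orientation: [0.0, 0.756, 0.655, -0.002]
force: [-0.4, 0.5, -3.5]
opening: 0.0433
```

>>> arm_command([
  [[0, 0, 0.005], [0, 0, 0], 1],
  [[0, 0, 0], [0, 0, 0], 1],
])

```text
t: 11.5
ee_pos: [0.4927, 0.3247, -0.0015]
orientation: [0.0, 0.756, 0.655, 0.0]
force: [-0.5, 0.6, -4.4]
opening: 0.0433
```

>>> arm_command([
  [[0, 0, 0.004], [0, 0, 0], 1],
  [[0, 0, 0], [0, 0, 0], 1],
])

```text
t: 11.67
ee_pos: [0.4924, 0.325, -0.0034]
orientation: [0.0, 0.755, 0.655, 0.0]
force: [0.2, 0.6, -3.2]
opening: 0.0435
```

```bash
python3 mv.py .4898 .3256 -.0126 81.8
```

```text
t 11.67 p [ 0.4924  0.325  -0.0034] yaw 81.87 open 0.0435 F [ 0.2  0.6 -3.2]
total [ 0.0005 -0.0054  0.0183] rows 1 each [ 0.0005 -0.0054  0.0183]
turn total 0.0004 rows 1
```

Within 3 mm in x, which is fine. I'll step down until it touches.

>>> arm_command([
  [[0, -0.004, 0.008], [0, 0, 0], 1],
  [[0, 0, 0], [0, 0, 0], 1],
])

```text
t: 11.83
ee_pos: [0.4895, 0.3252, -0.0082]
orientation: [-0.0, 0.755, 0.655, -0.0]
force: [0.3, -0.4, -3.9]
opening: 0.0436
```

>>> arm_command([
  [[0, 0, 0.005], [0, 0, 0], 1],
  [[0, 0, 0], [0, 0, 0], 1],
])

```text
t: 12.0
ee_pos: [0.4899, 0.3251, -0.0107]
orientation: [0.0, 0.755, 0.655, -0.0]
force: [-1.1, 0.5, -3.8]
opening: 0.0435
```

>>> arm_command([
  [[0, 0, 0.003], [0, 0, 0], 1],
  [[0, 0, 0], [0, 0, 0], 1],
])

```text
t: 12.17
ee_pos: [0.49, 0.3251, -0.0121]
orientation: [0.0, 0.755, 0.655, -0.0]
force: [-0.4, -0.8, -5.2]
opening: 0.0429
```

>>> arm_command([
  [[0, 0, 0.002], [0, 0, 0], 1],
  [[0, 0, 0], [0, 0, 0], 1],
])

```text
t: 12.33
ee_pos: [0.4902, 0.3252, -0.0124]
orientation: [0.0, 0.755, 0.655, 0.0]
force: [-1.2, -1.4, 1.8]
opening: 0.0433
```

>>> arm_command([
  [[0, 0, 0], [0, 0, 0], 0.4],
  [[0, 0, 0], [0, 0, 0], 0.35],
  [[0, 0, 0], [0, 0, 0], 0.32],
  [[0, 0, 0], [0, 0, 0], 0.32],
  [[0, 0, -0.02], [0, 0, 0], 0.32],
  [[0, 0, -0.06], [0, 0, 0], 0.32],
  [[0, 0, -0.08], [0, 0, 0], 0.32],
  [[0, 0, 0], [0, 0, 0], 0],
])

```text
t: 13.0
ee_pos: [0.4929, 0.3285, 0.0744]
orientation: [0.0, 0.755, 0.655, 0.005]
force: [0.7, 2.5, 0.6]
opening: 0.0637
```

```bash
python3 mv.py .635 .1305 .06 81.8
python3 - <<'E'
from crop import *
from fit import *
viewer.snapshot('side')
for n in('sprocket_center','chain_carton_center'):
    for d in viewer.cut_out('side',n):
        ys,xs=np.nonzero(d['region']); g=unproj('side',(xs.mean(),ys.mean()),.015)[0]
        print(n,d['confidence'],fitpose(n,{'side':d['region']},(*g[:2],1.43),n.startswith('chain')))
crop('side','s9',265,330,w=100,h=80,k=4)
E
```

```text
t 13.0 p [0.4929 0.3285 0.0744] yaw 81.91 open 0.0637 F [0.7 2.5 0.6]
total [-0.352   0.3371  0.0288] rows 6 each [-0.0587  0.0562  0.0048]
turn total 0.0006 rows 1
sprocket_center 0.59 (array([0.49040974, 0.32175716]), np.float64(0.13457125603864734))
chain_carton_center 0.66 (array([0.67362627, 0.07612933, 1.99698805]), np.float64(3.45823732718894))
s9 origin 165 250 scale 4
```

View pics/s9.png

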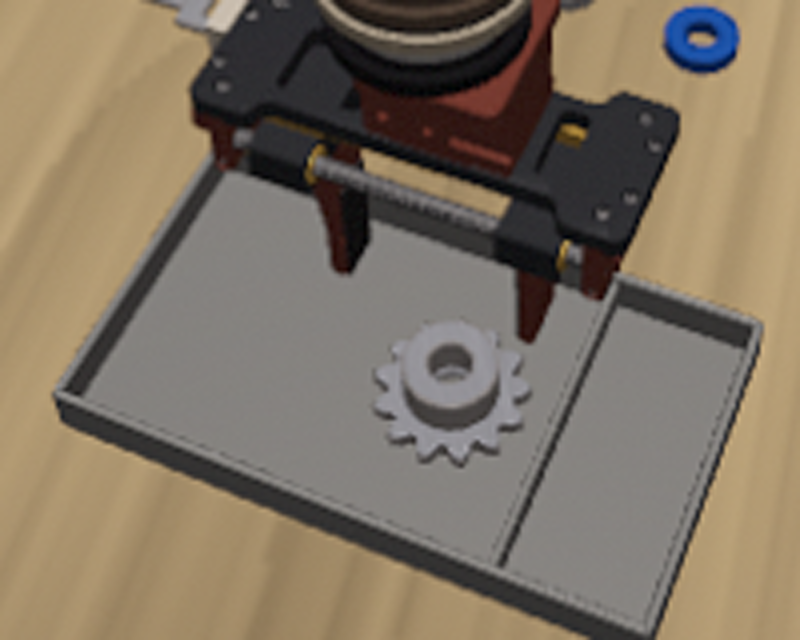

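The sprocket lies flat in the big bay at crop (450,390), clear of the divider. On to the carton; the fingertips must stay above the 8 mm spanner.

>>> arm_command([
  [[-0.0587, 0.0562, 0], [0, 0, 0], 0],
  [[-0.0587, 0.0562, 0], [0, 0, 0], 0],
  [[-0.0587, 0.0562, 0.005], [0, 0, 0], 0],
  [[-0.0587, 0.0562, 0.008], [0, 0, 0], 0],
  [[-0.0587, 0.0562, 0.008], [0, 0, 0], 0],
  [[-0.0587, 0.0562, 0.008], [0, 0, 0], 0],
  [[0, 0, 0], [0, 0, 0], 0],
  [[0, 0, 0], [0, 0, 0], 0],
])

```text
t: 13.87
ee_pos: [0.6322, 0.123, 0.0502]
orientation: [-0.0, 0.757, 0.653, -0.002]
force: [-0.8, 0.1, 1.0]
opening: 0.0876
```

```bash
python3 mv.py .635 .131 -.012 81.8
python3 - <<'E'
from crop import *
crop('side','s10',235,235,w=70,h=60,k=5,pts=proj('side',[[.635,.131,.042]]))
E
```

```text
t 13.87 p [0.6322 0.123  0.0502] yaw 81.55 open 0.0876 F [-0.8  0.1  1. ]
total [0.0167 0.0032 0.1244] rows 2 each [0.0083 0.0016 0.0622]
turn total -0.0014 rows 1
s10 origin 165 175 scale 5
```

View pics/s10.png

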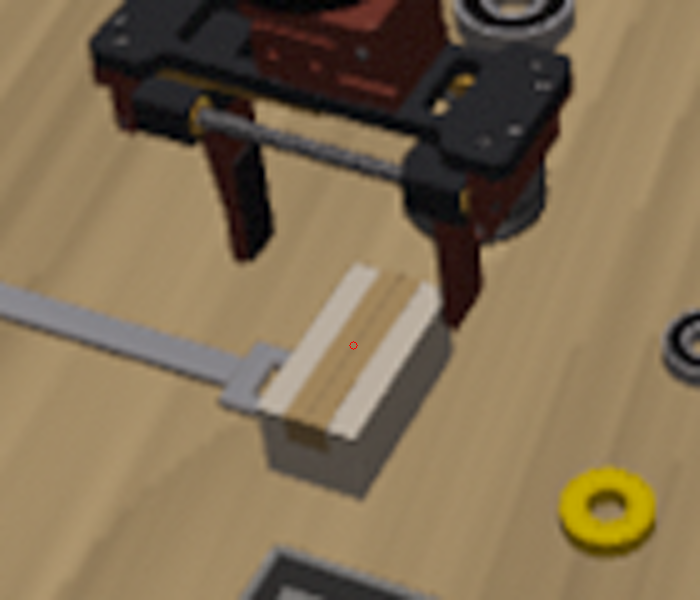

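>>> arm_command([
  [[0.0165, 0.0032, 0.01], [0, 0, -0.0014], 0],
  [[0, 0, 0.035], [0, 0, 0], 0],
  [[0, 0, 0.04], [0, 0, 0], 0],
  [[0, 0, 0.03], [0, 0, 0], 0],
  [[0, 0, 0.007], [0, 0, 0], 0],
  [[0, 0, 0], [0, 0, 0], 0],
  [[0, 0, 0], [0, 0, 0], 0],
])

```text
t: 14.5
ee_pos: [0.6347, 0.136, -0.0081]
orientation: [-0.0, 0.754, 0.657, 0.0]
force: [-0.2, -0.4, 0.5]
opening: 0.0877
```

```bash
python3 mv.py .635 .131 -.012 81.8
python3 - <<'E'
from crop import *
crop('side','s11',235,235,w=70,h=60,k=5,pts=proj('side',[[.635,.131,.042]]))
E
```

```text
t 14.5 p [ 0.6347  0.136  -0.0081] yaw 82.2 open 0.0877 F [-0.2 -0.4  0.5]
total [-0.0099  0.0019  0.0078] rows 1 each [-0.0099  0.0019  0.0078]
turn total 0.0022 rows 1
s11 origin 165 175 scale 5
```

View pics/s11.png

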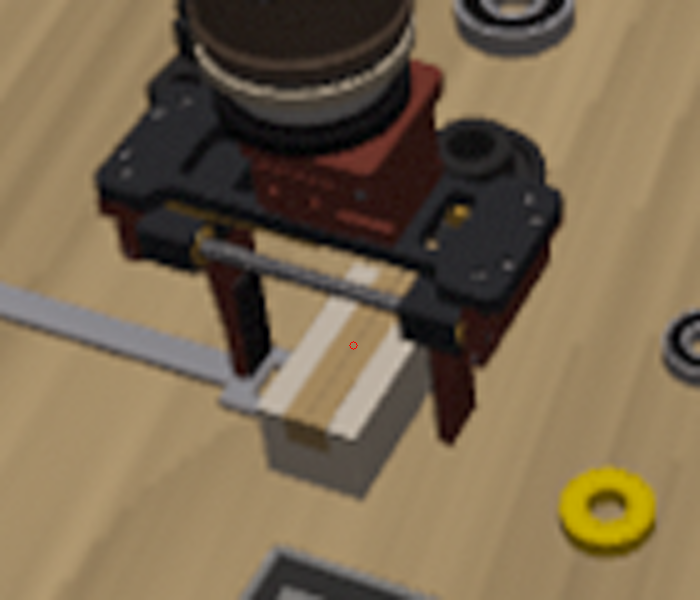

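>>> arm_command([
  [[-0.009, 0, 0.005], [0, 0, 0.002], 0.2],
  [[0, 0, 0], [0, 0, 0], 0.4],
  [[0, 0, 0], [0, 0, 0], 0.7],
  [[0, 0, 0], [0, 0, 0], 1],
  [[0, 0, 0], [0, 0, 0], 1],
  [[0, 0, 0], [0, 0, 0], 1],
  [[0, 0, 0], [0, 0, 0], 1],
])

```text
t: 15.13
ee_pos: [0.6347, 0.1305, -0.0107]
orientation: [0.0, 0.756, 0.655, 0.0]
force: [-0.2, 0.5, 1.8]
opening: 0.046
```

```bash
python3 mv.py .5917 .3109 .06 81.8
python3 - <<'E'
from crop import *
crop('side','s12',235,235,w=70,h=60,k=5)
E
```

```text
t 15.13 p [ 0.6347  0.1305 -0.0107] yaw 81.77 open 0.046 F [-0.2  0.5  1.8]
total [ 0.3447 -0.1367 -0.1413] rows 5 each [ 0.0689 -0.0273 -0.0283]
turn total -0.0002 rows 1
s12 origin 165 175 scale 5
```

View pics/s12.png

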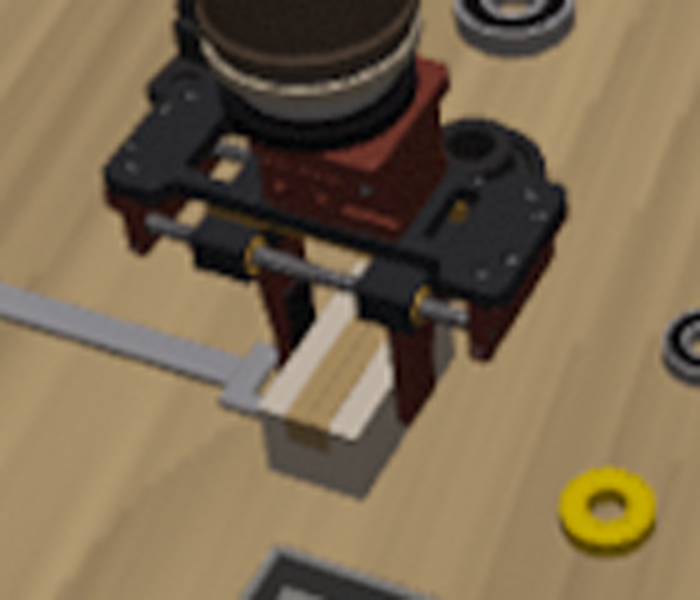

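>>> arm_command([
  [[0, 0, -0.02], [0, 0, 0], 1],
  [[0, 0, -0.04], [0, 0, 0], 1],
  [[0, 0, -0.05], [0, 0, 0], 1],
  [[0.03, -0.0118, -0.035], [0, 0, 0], 1],
  [[0.06, -0.0238, 0], [0, 0, 0], 1],
  [[0.06, -0.0238, 0], [0, 0, 0], 1],
  [[0.06, -0.0238, 0], [0, 0, 0], 1],
  [[0.06, -0.0238, 0], [0, 0, 0], 1],
])

```text
t: 15.85
ee_pos: [0.5994, 0.2725, 0.0617]
orientation: [-0.0, 0.756, 0.654, -0.001]
force: [-0.4, -0.5, -5.8]
opening: 0.0458
```

>>> arm_command([
  [[0.05, -0.02, 0], [0, 0, 0], 1],
  [[0.025, -0.0097, 0], [0, 0, 0], 1],
  [[0, 0, 0], [0, 0, 0], 1],
  [[0, 0, 0], [0, 0, 0], 1],
])

```text
t: 16.18
ee_pos: [0.5904, 0.3112, 0.0613]
orientation: [0.0, 0.755, 0.655, -0.001]
force: [0.6, -0.0, -5.9]
opening: 0.0453
```

```bash
python3 mv.py .5917 .3109 -.0077 81.8
python3 - <<'E'
from crop import *
crop('side','s13',255,320,w=100,h=80,k=4)
E
```

```text
t 16.18 p [0.5904 0.3112 0.0613] yaw 81.88 open 0.0453 F [ 0.6 -0.  -5.9]
total [-0.0003  0.0026  0.138 ] rows 2 each [-0.0001  0.0013  0.069 ]
turn total 0.0004 rows 1
s13 origin 155 240 scale 4
```

View pics/s13.png

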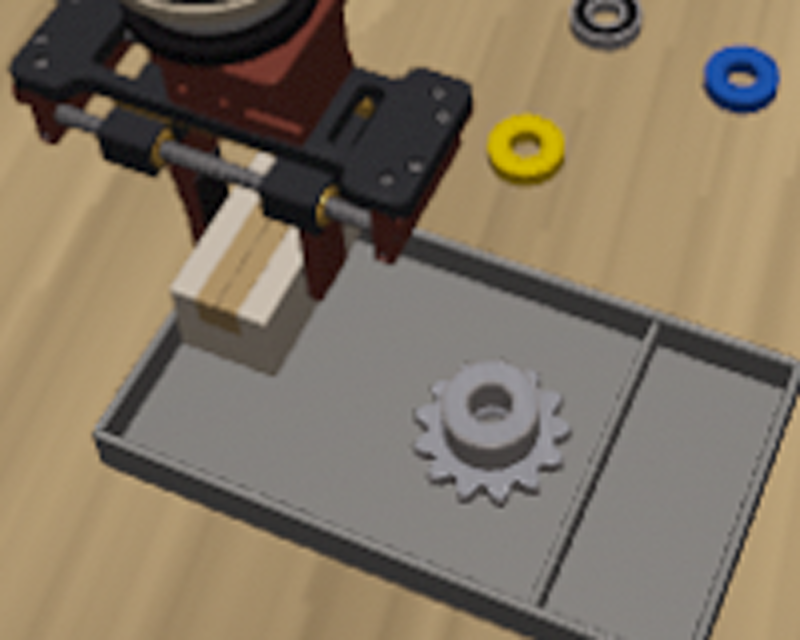

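>>> arm_command([
  [[0, 0.002, 0.03], [0, 0, 0], 1],
  [[0, 0, 0.04], [0, 0, 0], 1],
  [[0, 0, 0.03], [0, 0, 0], 1],
  [[0, 0, 0.02], [0, 0, 0], 1],
  [[0, 0, 0.008], [0, 0, 0], 1],
  [[0, 0, 0], [0, 0, 0], 1],
])

```text
t: 16.73
ee_pos: [0.5916, 0.3099, -0.0041]
orientation: [-0.0, 0.756, 0.654, -0.001]
force: [0.5, 0.5, -5.3]
opening: 0.0461
```

>>> arm_command([
  [[0, 0, 0.003], [0, 0, 0], 1],
  [[0, 0, 0], [0, 0, 0], 1],
])

```text
t: 16.9
ee_pos: [0.5927, 0.3113, -0.0033]
orientation: [0.0, 0.756, 0.655, 0.001]
force: [0.1, 0.1, -4.9]
opening: 0.0461
```

>>> arm_command([
  [[0, 0, 0.003], [0, 0, 0], 1],
  [[0, 0, 0], [0, 0, 0], 1],
])

```text
t: 17.07
ee_pos: [0.5926, 0.3111, -0.0048]
orientation: [0.0, 0.756, 0.655, 0.0]
force: [-0.1, -0.1, -4.9]
opening: 0.046
```

>>> arm_command([
  [[0, 0, 0.004], [0, 0, 0], 1],
  [[0, 0, 0], [0, 0, 0], 1],
])

```text
t: 17.23
ee_pos: [0.5923, 0.3109, -0.0074]
orientation: [0.0, 0.756, 0.655, 0.0]
force: [-0.7, -0.1, -5.8]
opening: 0.0459
```

>>> arm_command([
  [[0, 0, 0.003], [0, 0, 0], 1],
  [[0, 0, 0], [0, 0, 0], 1],
])

```text
t: 17.4
ee_pos: [0.5924, 0.3109, -0.0077]
orientation: [0.0, 0.756, 0.655, 0.0]
force: [-2.5, -3.0, 3.8]
opening: 0.0458
```

>>> arm_command([
  [[0, 0, 0], [0, 0, 0], 0.4],
  [[0, 0, 0], [0, 0, 0], 0.3],
  [[0, 0, 0], [0, 0, 0], 0.3],
  [[0, 0, 0], [0, 0, 0], 0.3],
  [[0, 0, -0.02], [0, 0, 0], 0.3],
  [[0, 0, -0.06], [0, 0, 0], 0.3],
  [[0, 0, -0.08], [0, 0, 0], 0.3],
  [[0, 0, -0.01], [0, 0, 0.0379], 0.3],
])

```text
t: 18.07
ee_pos: [0.595, 0.3134, 0.0833]
orientation: [0.0, 0.793, 0.609, 0.004]
force: [1.0, 1.2, 0.5]
opening: 0.0612
```

>>> arm_command([
  [[0, 0, 0], [0, 0, 0.0379], 0],
  [[0, 0, 0], [0, 0, 0.0379], 0],
  [[0, 0, 0], [0, 0, 0.0379], 0],
  [[0, 0, 0], [0, 0, 0.0379], 0],
  [[0, 0, 0], [0, 0, 0.0379], 0],
  [[0, 0, 0], [0, 0, 0.0379], 0],
  [[0, 0, 0], [0, 0, 0.0379], 0],
  [[0, 0, 0], [0, 0, 0.0379], 0],
])

```text
t: 18.73
ee_pos: [0.5923, 0.3112, 0.077]
orientation: [-0.0, 0.985, 0.174, 0.0]
force: [0.2, 0.1, 0.1]
opening: 0.0876
```

>>> arm_command([
  [[0, 0, 0], [0, 0, 0.0379], 0],
  [[0, 0, 0], [0, 0, 0.0379], 0],
  [[0, 0, 0], [0, 0, 0.0373], 0],
  [[0, 0, 0], [0, 0, 0], 0],
])

```text
t: 19.07
ee_pos: [0.5923, 0.3114, 0.077]
orientation: [-0.0, 1.0, -0.002, 0.0]
force: [-0.7, 0.0, -0.7]
opening: 0.0877
```

```bash
python3 mv.py .4978 .063 .03 0
python3 - <<'E'
from crop import *
crop('side','s14',255,320,w=100,h=80,k=4)
E
```

```text
t 19.07 p [0.5923 0.3114 0.077 ] yaw -0.25 open 0.0877 F [-0.7  0.  -0.7]
total [-0.1867  0.4977  0.094 ] rows 7 each [-0.0267  0.0711  0.0134]
turn total -0.0014 rows 1
s14 origin 155 240 scale 4
```

View pics/s14.png

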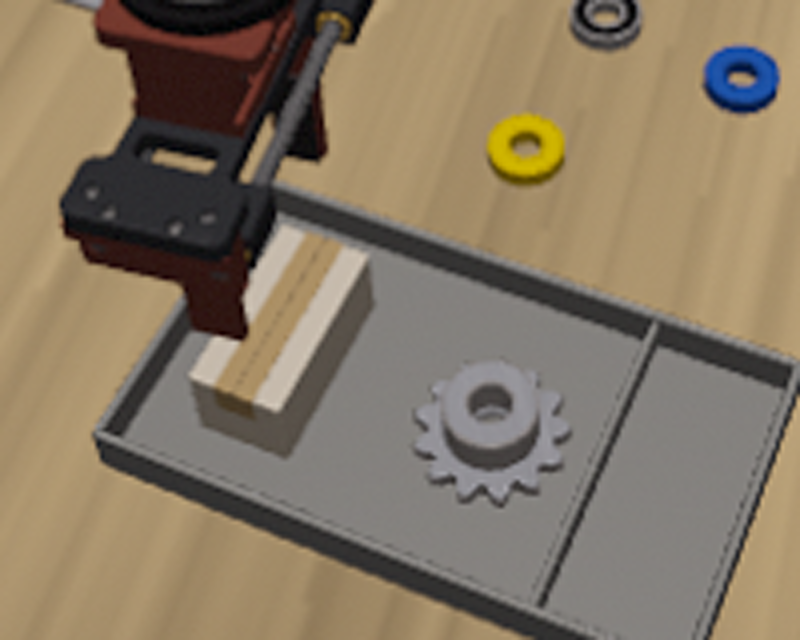

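The carton sits flat and parallel to the walls, next to the sprocket. Next is the small bearing.

>>> arm_command([
  [[-0.0267, 0.0711, 0], [0, 0, 0], 0],
  [[-0.0267, 0.0711, 0], [0, 0, 0], 0],
  [[-0.0267, 0.0711, 0], [0, 0, 0], 0],
  [[-0.0267, 0.0711, 0], [0, 0, 0], 0],
  [[-0.0267, 0.0711, 0.02], [0, 0, 0], 0],
  [[-0.0267, 0.0711, 0.03], [0, 0, 0], 0],
  [[-0.0267, 0.0711, 0.04], [0, 0, 0], 0],
  [[0, 0, 0], [0, 0, 0], 0],
])

```text
t: 19.78
ee_pos: [0.4945, 0.0549, 0.0292]
orientation: [0.002, 1.0, -0.001, -0.003]
force: [-0.1, -0.4, -0.5]
opening: 0.0879
```

>>> arm_command([
  [[0, 0, 0], [0, 0, 0], 0],
  [[0, 0, 0], [0, 0, 0], 0],
])

```text
t: 19.95
ee_pos: [0.5001, 0.0638, 0.0323]
orientation: [-0.0, 1.0, 0.001, 0.001]
force: [0.8, 0.1, -0.3]
opening: 0.0879
```

```bash
python3 mv.py .4978 .063 -.0255 0
python3 - <<'E'
from crop import *
crop('side','s15',305,235,w=70,h=60,k=5,pts=proj('side',[[.4978,.063,.012],[.5078,.063+.044,-.002],[.4878,.063+.044,-.002]]))
E
```

```text
t 19.95 p [0.5001 0.0638 0.0323] yaw 0.16 open 0.0879 F [ 0.8  0.1 -0.3]
total [-0.0046  0.0016  0.1157] rows 2 each [-0.0023  0.0008  0.0578]
turn total 0.0009 rows 1
s15 origin 235 175 scale 5
```

View pics/s15.png

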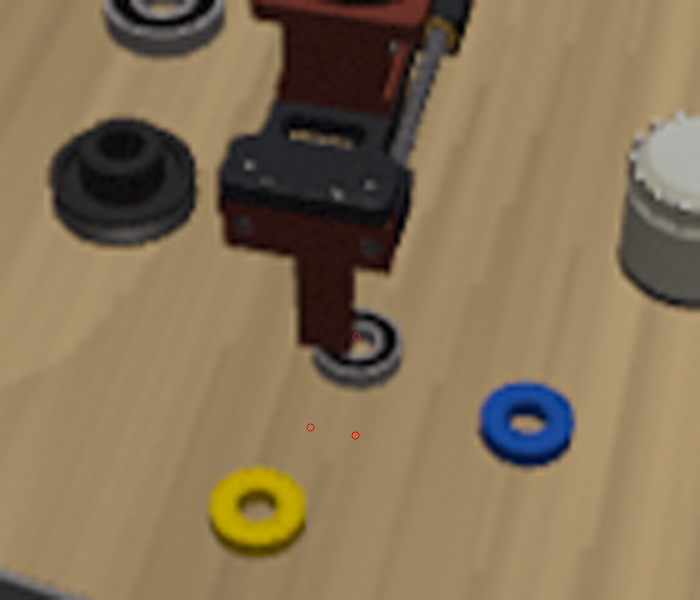

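>>> arm_command([
  [[-0.005, 0.001, 0.02], [0, 0, 0], 0],
  [[0, 0, 0.04], [0, 0, 0], 0],
  [[0, 0, 0.035], [0, 0, 0], 0],
  [[0, 0, 0.013], [0, 0, 0], 0],
  [[0, 0, 0], [0, 0, 0], 0],
  [[0, 0, 0], [0, 0, 0], 0],
])

```text
t: 20.5
ee_pos: [0.4967, 0.0634, -0.0224]
orientation: [-0.0, 1.0, 0.001, -0.0]
force: [0.5, -0.5, -0.0]
opening: 0.088
```

```bash
python3 mv.py .4978 .063 -.0255 0
python3 - <<'E'
from crop import *
crop('side','s16',305,235,w=70,h=60,k=5,pts=proj('side',[[.4978,.063,.012]]))
E
```

```text
t 20.5 p [ 0.4967  0.0634 -0.0224] yaw 0.11 open 0.088 F [ 0.5 -0.5 -0. ]
total [0.0022 0.0008 0.0062] rows 1 each [0.0022 0.0008 0.0062]
turn total 0.0006 rows 1
s16 origin 235 175 scale 5
```

View pics/s16.png

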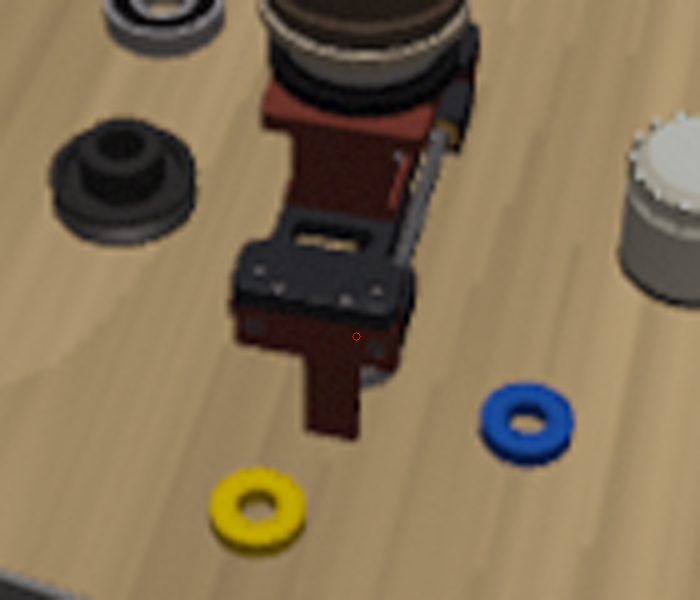

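>>> arm_command([
  [[0, 0, 0.006], [0, 0, 0], 0.2],
  [[0, 0, 0], [0, 0, 0], 0.4],
  [[0, 0, 0], [0, 0, 0], 0.6],
  [[0, 0, 0], [0, 0, 0], 1],
  [[0, 0, 0], [0, 0, 0], 1],
  [[0, 0, 0], [0, 0, 0], 1],
  [[0, 0, 0], [0, 0, 0], 1],
  [[0, 0, 0], [0, 0, 0], 1],
])

```text
t: 21.22
ee_pos: [0.4968, 0.0625, -0.0252]
orientation: [0.0, 1.0, 0.0, 0.0]
force: [-0.8, 0.7, 1.4]
opening: 0.0391
```

>>> arm_command([
  [[0, 0, -0.02], [0, 0, 0], 1],
  [[0, 0, -0.05], [0, 0, 0], 1],
  [[0, 0, -0.06], [0, 0, 0], 1],
  [[-0.012, -0.035, -0.03], [0, 0, 0], 1],
  [[-0.0231, -0.0689, 0], [0, 0, 0], 1],
  [[-0.0231, -0.0689, 0], [0, 0, 0], 1],
  [[-0.0231, -0.0689, 0], [0, 0, 0], 1],
  [[-0.0231, -0.0689, 0], [0, 0, 0], 1],
])

```text
t: 21.88
ee_pos: [0.444, 0.2192, 0.0557]
orientation: [-0.0, 1.0, -0.0, 0.0]
force: [0.1, -0.3, -1.2]
opening: 0.0391
```

>>> arm_command([
  [[-0.0231, -0.0689, 0], [0, 0, 0], 1],
  [[-0.0231, -0.0689, 0], [0, 0, 0], 1],
  [[-0.0231, -0.0689, 0], [0, 0, 0], 1],
  [[-0.011, -0.034, 0], [0, 0, 0], 1],
  [[0, 0, 0], [0, 0, 0], 1],
  [[0, 0, 0], [0, 0, 0], 1],
])

```text
t: 22.38
ee_pos: [0.4037, 0.3391, 0.0551]
orientation: [-0.0, 1.0, 0.001, -0.0]
force: [0.2, 0.1, -0.3]
opening: 0.0391
```

```bash
python3 mv.py .4042 .3379 -.0222 -8.2
python3 - <<'E'
from crop import *
crop('side','s17',275,330,w=100,h=80,k=4,pts=proj('side',[[.4042,.3379,.003]]))
E
```

```text
t 22.38 p [0.4037 0.3391 0.0551] yaw 0.17 open 0.0391 F [ 0.2  0.1 -0.3]
total [0.0011 0.0024 0.1547] rows 2 each [0.0005 0.0012 0.0773]
turn total 0.0465 rows 2
s17 origin 175 250 scale 4
```

View pics/s17.png

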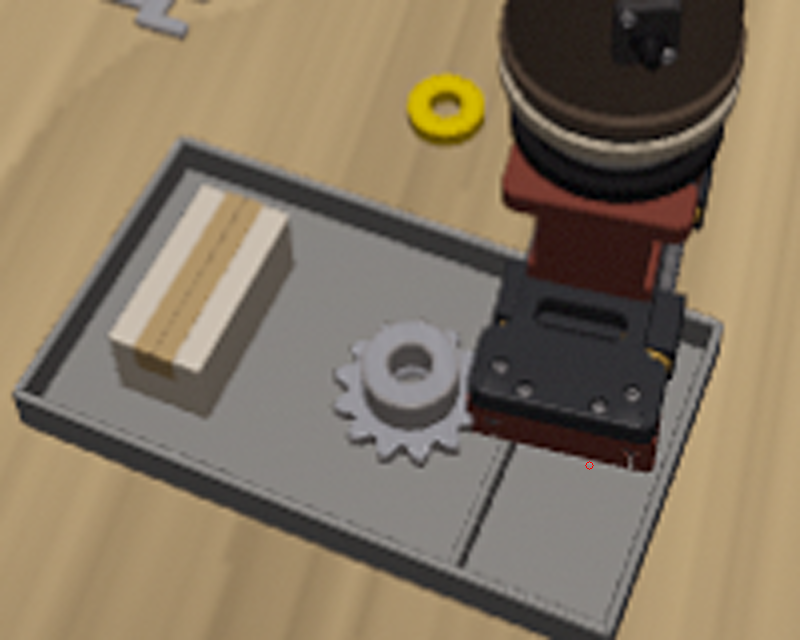

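>>> arm_command([
  [[0, 0.002, 0.02], [0, 0, 0.023], 1],
  [[0, 0, 0.04], [0, 0, 0.023], 1],
  [[0, 0, 0.04], [0, 0, 0], 1],
  [[0, 0, 0.03], [0, 0, 0], 1],
  [[0, 0, 0.014], [0, 0, 0], 1],
  [[0, 0, 0], [0, 0, 0], 1],
  [[0, 0, 0], [0, 0, 0], 1],
])

```text
t: 23.02
ee_pos: [0.4049, 0.3363, -0.017]
orientation: [0.0, 0.997, -0.073, -0.0]
force: [0.5, 0.2, -0.5]
opening: 0.0391
```

>>> arm_command([
  [[0, 0, 0.004], [0, 0, 0], 1],
  [[0, 0, 0], [0, 0, 0], 1],
])

```text
t: 23.18
ee_pos: [0.405, 0.3373, -0.0185]
orientation: [-0.0, 0.997, -0.072, 0.001]
force: [-0.3, 0.4, -0.4]
opening: 0.0391
```

>>> arm_command([
  [[0, 0, 0.003], [0, 0, 0], 1],
  [[0, 0, 0], [0, 0, 0], 1],
])

```text
t: 23.35
ee_pos: [0.4046, 0.3373, -0.0204]
orientation: [-0.0, 0.997, -0.072, 0.0]
force: [-0.9, 0.4, 0.0]
opening: 0.039
```

>>> arm_command([
  [[0, 0, 0.002], [0, 0, 0], 1],
  [[0, 0, 0], [0, 0, 0], 1],
])

```text
t: 23.52
ee_pos: [0.4044, 0.3372, -0.0217]
orientation: [-0.0, 0.997, -0.072, 0.0]
force: [0.4, -0.6, -0.5]
opening: 0.039
```

>>> arm_command([
  [[0, 0, 0.002], [0, 0, 0], 1],
  [[0, 0, 0], [0, 0, 0], 1],
])

```text
t: 23.68
ee_pos: [0.4044, 0.3373, -0.0222]
orientation: [-0.0, 0.997, -0.072, 0.0]
force: [-1.7, -2.1, 6.9]
opening: 0.0392
```

>>> arm_command([
  [[0, 0, 0], [0, 0, 0], 0.4],
  [[0, 0, 0], [0, 0, 0], 0.3],
  [[0, 0, 0], [0, 0, 0], 0.3],
  [[0, 0, -0.02], [0, 0, 0], 0.3],
  [[0, 0, -0.05], [0, 0, 0], 0.3],
  [[0, 0, -0.07], [0, 0, 0], 0.3],
  [[0, 0, -0.07], [0, 0, 0], 0],
  [[0, 0, 0], [0, 0, 0], 0],
])

```text
t: 24.35
ee_pos: [0.4071, 0.3401, 0.0889]
orientation: [-0.003, 0.997, -0.072, 0.003]
force: [0.8, 0.3, -0.8]
opening: 0.0711
```

```bash
python3 mv.py .628 -.0095 .04 -7
```

```text
t 24.35 p [0.4071 0.3401 0.0889] yaw -8.27 open 0.0711 F [ 0.8  0.3 -0.8]
total [0.5377 0.6284 0.0978] rows 11 each [0.0489 0.0571 0.0089]
turn total -0.007 rows 1
```

>>> arm_command([
  [[0.0489, 0.0571, 0], [0, 0, 0], 0],
  [[0.0489, 0.0571, 0], [0, 0, 0], 0],
  [[0.0489, 0.0571, 0], [0, 0, 0], 0],
  [[0.0489, 0.0571, 0], [0, 0, 0], 0],
  [[0.0489, 0.0571, 0], [0, 0, 0], 0],
  [[0.0489, 0.0571, 0], [0, 0, 0], 0],
  [[0.0489, 0.0571, 0], [0, 0, 0], 0],
  [[0.0489, 0.0571, 0.01], [0, 0, 0], 0],
])

```text
t: 25.02
ee_pos: [0.5665, 0.0815, 0.0786]
orientation: [-0.0, 0.997, -0.072, 0.001]
force: [1.1, -0.1, 0.7]
opening: 0.0883
```

>>> arm_command([
  [[0.0489, 0.0571, 0.02], [0, 0, 0], 0],
  [[0.0489, 0.0571, 0.025], [0, 0, 0], 0],
  [[0.0489, 0.0571, 0.025], [0, 0, 0], 0],
  [[0, 0, 0], [0, 0, 0], 0],
  [[0, 0, 0], [0, 0, 0], 0],
  [[0, 0, 0], [0, 0, 0], 0],
])

```text
t: 25.52
ee_pos: [0.625, -0.0117, 0.0423]
orientation: [-0.0, 0.997, -0.072, -0.0]
force: [0.2, 0.3, 0.3]
opening: 0.0878
```

```bash
python3 mv.py .628 -.0095 -.0075 -7
python3 - <<'E'
from crop import *
from fit import *
viewer.snapshot('side')
for n in('pulley_center','small_bearing_center'):
    for d in viewer.cut_out('side',n):
        ys,xs=np.nonzero(d['region']); g=unproj('side',(xs.mean(),ys.mean()),.012)[0]
        print(n,d['confidence'],fitpose(n,{'side':d['region']},g[:2],False))
im=viewer.snapshot('side'); cv2.imwrite('pics/s18.png',im)
crop('side','s19',260,200,w=70,h=60,k=5,pts=proj('side',[[.628,-.0095,.035]]))
E
```

```text
t 25.52 p [ 0.625  -0.0117  0.0423] yaw -8.28 open 0.0878 F [0.2 0.3 0.3]
total [ 0.0053 -0.0052  0.0996] rows 2 each [ 0.0026 -0.0026  0.0498]
turn total -0.0071 rows 1
pulley_center 0.78 (array([ 0.62637774, -0.00578822]), np.float64(0.12851123595505617))
small_bearing_center 0.78 (array([0.51554156, 0.16532827]), np.float64(0.14275830258302583))
small_bearing_center 0.65 (array([0.41730654, 0.0911475 ]), np.float64(0.08284748134328358))
small_bearing_center 0.63 (array([0.40459733, 0.33874941]), np.float64(0.1063460401891253))
s19 origin 190 140 scale 5
```

View pics/s18.png

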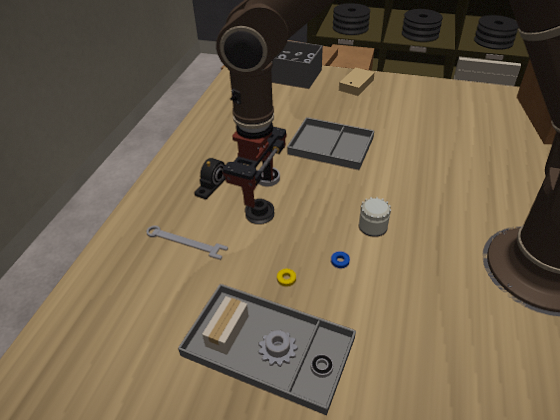

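View pics/s19.png

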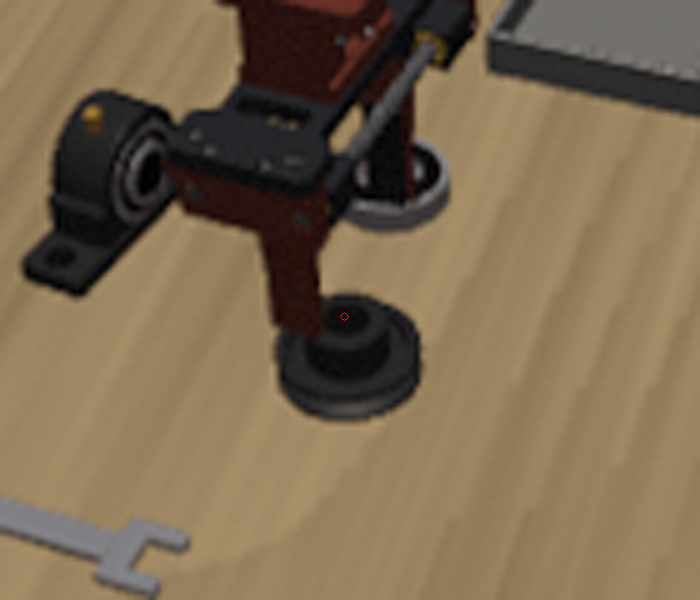

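The long tray holds the sprocket, carton and small bearing, all flat. The yellow and blue rings are untouched. The gripper is now above the pulley, with its hub bore at crop (347,320).

>>> arm_command([
  [[0.004, -0.0052, 0.02], [0, 0, 0], 0],
  [[0, 0, 0.04], [0, 0, 0], 0],
  [[0, 0, 0.03], [0, 0, 0], 0],
  [[0, 0, 0.008], [0, 0, 0], 0],
  [[0, 0, 0], [0, 0, 0], 0],
  [[0, 0, 0], [0, 0, 0], 0],
  [[0, 0, 0], [0, 0, 0], 0],
])

```text
t: 26.35
ee_pos: [0.6284, -0.0098, -0.006]
orientation: [-0.0, 0.997, -0.072, 0.001]
force: [0.2, -0.4, 0.7]
opening: 0.0876
```

```bash
python3 mv.py .6275 -.009 -.0075 -7
python3 - <<'E'
from crop import *
crop('side','s20',260,200,w=70,h=60,k=5,pts=proj('side',[[.6275,-.009,.035]]))
E
```

```text
t 26.35 p [ 0.6284 -0.0098 -0.006 ] yaw -8.26 open 0.0876 F [ 0.2 -0.4  0.7]
total [-0.0021 -0.0013  0.0031] rows 1 each [-0.0021 -0.0013  0.0031]
turn total -0.007 rows 1
s20 origin 190 140 scale 5
```

View pics/s20.png

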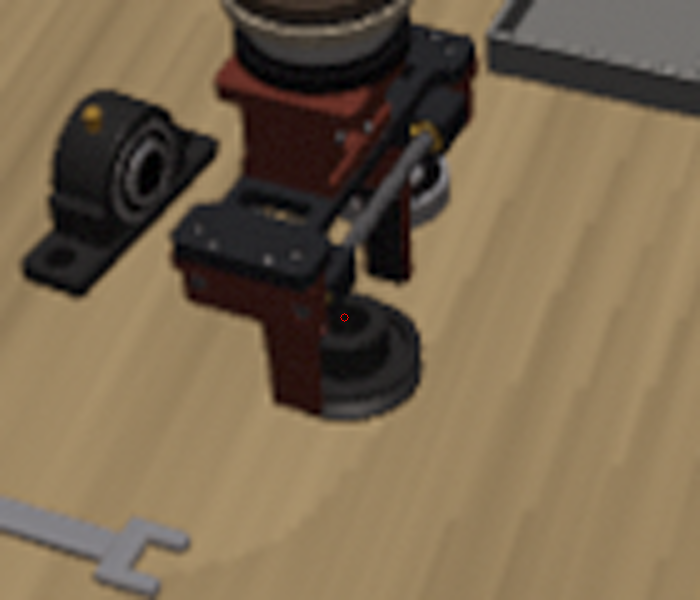

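>>> arm_command([
  [[-0.004, -0.001, 0.002], [0, 0, 0], 0.2],
  [[0, 0, 0], [0, 0, 0], 0.4],
  [[0, 0, 0], [0, 0, 0], 0.6],
  [[0, 0, 0], [0, 0, 0], 1],
  [[0, 0, 0], [0, 0, 0], 1],
  [[0, 0, 0], [0, 0, 0], 1],
  [[0, 0, 0], [0, 0, 0], 1],
  [[0, 0, 0], [0, 0, 0], 1],
])

```text
t: 27.07
ee_pos: [0.6257, -0.0098, -0.0078]
orientation: [0.0, 0.997, -0.072, -0.0]
force: [0.0, -0.8, 1.0]
opening: 0.0393
```

>>> arm_command([
  [[0, 0, -0.02], [0, 0, 0], 1],
  [[0, 0, -0.05], [0, 0, 0], 1],
  [[0, 0, -0.06], [0, 0, -0.007], 1],
  [[0, 0, -0.03], [0, 0, 0], 1],
  [[0, 0, 0], [0, 0, 0], 1],
])

```text
t: 27.48
ee_pos: [0.6282, -0.0089, 0.0764]
orientation: [-0.0, 0.998, -0.061, 0.003]
force: [1.0, 0.2, -3.2]
opening: 0.0392
```

```bash
python3 mv.py .5582 -.3245 .06 -7
```

```text
t 27.48 p [ 0.6282 -0.0089  0.0764] yaw -7.01 open 0.0392 F [ 1.   0.2 -3.2]
total [-0.062   0.6435  0.0329] rows 8 each [-0.0078  0.0804  0.0041]
turn total -0.0 rows 1
```

>>> arm_command([
  [[-0.004, 0.0365, 0], [0, 0, 0], 1],
  [[-0.007, 0.0728, 0], [0, 0, 0], 1],
  [[-0.007, 0.0728, 0], [0, 0, 0], 1],
  [[-0.007, 0.0728, 0], [0, 0, 0], 1],
  [[-0.007, 0.0728, 0], [0, 0, 0], 1],
  [[-0.007, 0.0728, 0], [0, 0, 0], 1],
  [[-0.007, 0.0728, 0], [0, 0, 0], 1],
  [[-0.007, 0.0728, 0.01], [0, 0, 0], 1],
])

```text
t: 28.15
ee_pos: [0.5653, -0.2784, 0.0667]
orientation: [-0.0, 0.998, -0.061, -0.0]
force: [-0.3, -0.8, -3.4]
opening: 0.0399
```

>>> arm_command([
  [[-0.007, 0.0728, 0.01], [0, 0, 0], 1],
  [[-0.002, 0.025, 0.01], [0, 0, 0], 1],
  [[0, 0, 0], [0, 0, 0], 1],
  [[0, 0, 0], [0, 0, 0], 1],
])

```text
t: 28.48
ee_pos: [0.5543, -0.3251, 0.0555]
orientation: [-0.001, 0.998, -0.062, -0.001]
force: [0.5, 0.8, -3.7]
opening: 0.0388
```

```bash
python3 mv.py .5582 -.3245 -.0048 -7
python3 - <<'E'
from crop import *
crop('side','s21',330,135,w=80,h=70,k=5,pts=proj('side',[[.5582,-.3245,.003]]))
E
```

```text
t 28.48 p [ 0.5543 -0.3251  0.0555] yaw -7.13 open 0.0388 F [ 0.5  0.8 -3.7]
total [ 0.0077 -0.0021  0.1206] rows 2 each [ 0.0038 -0.001   0.0603]
turn total -0.0007 rows 1
s21 origin 250 65 scale 5
```

View pics/s21.png

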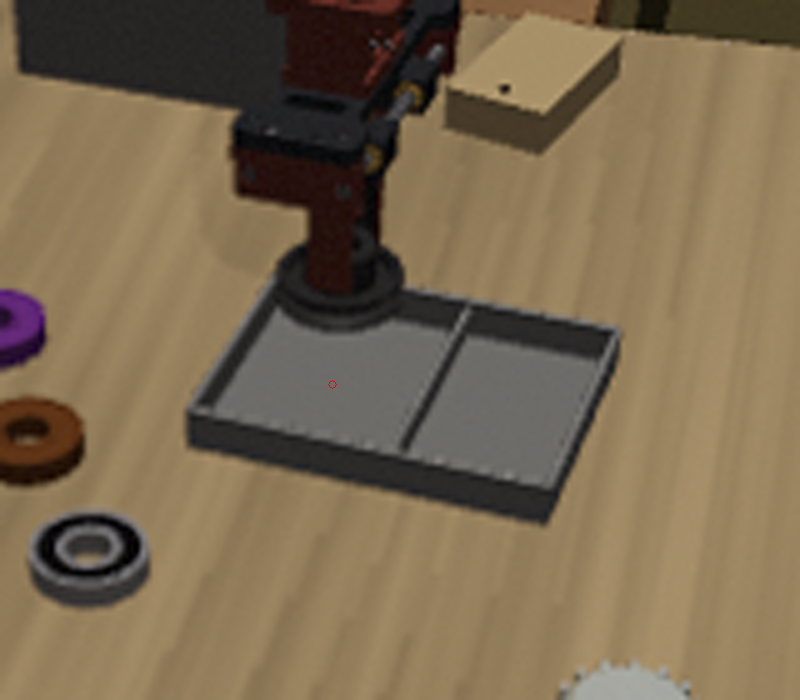

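>>> arm_command([
  [[0.0065, -0.002, 0.02], [0, 0, 0], 1],
  [[0, 0, 0.035], [0, 0, 0], 1],
  [[0, 0, 0.03], [0, 0, 0], 1],
  [[0, 0, 0.018], [0, 0, 0], 1],
  [[0, 0, 0], [0, 0, 0], 1],
  [[0, 0, 0], [0, 0, 0], 1],
])

```text
t: 29.03
ee_pos: [0.5594, -0.3231, 0.0052]
orientation: [-0.0, 0.998, -0.06, -0.0]
force: [0.6, -0.4, -2.8]
opening: 0.0394
```

>>> arm_command([
  [[0, 0, 0.007], [0, 0, 0], 1],
  [[0, 0, 0], [0, 0, 0], 1],
])

```text
t: 29.2
ee_pos: [0.5597, -0.3243, 0.0026]
orientation: [0.0, 0.998, -0.061, 0.0]
force: [0.3, 0.1, -3.9]
opening: 0.0393
```

>>> arm_command([
  [[0, 0, 0.004], [0, 0, 0], 1],
  [[0, 0, 0], [0, 0, 0], 1],
])

```text
t: 29.37
ee_pos: [0.5593, -0.3245, 0.0005]
orientation: [0.0, 0.998, -0.061, 0.0]
force: [-0.0, 0.4, -2.9]
opening: 0.0393
```

>>> arm_command([
  [[0, 0, 0.006], [0, 0, 0], 1],
  [[0, 0, 0], [0, 0, 0], 1],
])

```text
t: 29.53
ee_pos: [0.5589, -0.3244, -0.003]
orientation: [-0.0, 0.998, -0.061, -0.0]
force: [-0.2, 0.1, -4.4]
opening: 0.0397
```

>>> arm_command([
  [[0, 0, 0.003], [0, 0, 0], 1],
  [[0, 0, 0], [0, 0, 0], 1],
])

```text
t: 29.7
ee_pos: [0.5589, -0.3244, -0.0045]
orientation: [-0.0, 0.998, -0.061, -0.0]
force: [1.5, 0.2, -3.7]
opening: 0.0396
```

>>> arm_command([
  [[0, 0, 0.002], [0, 0, 0], 1],
  [[0, 0, 0], [0, 0, 0], 1],
])

```text
t: 29.87
ee_pos: [0.5591, -0.3244, -0.0048]
orientation: [0.0, 0.998, -0.061, -0.0]
force: [-2.0, 2.1, 2.5]
opening: 0.0395
```

>>> arm_command([
  [[0, 0, 0], [0, 0, 0], 0.45],
  [[0, 0, 0], [0, 0, 0], 0.35],
  [[0, 0, 0], [0, 0, 0], 0.3],
  [[0, 0, -0.02], [0, 0, 0], 0.3],
  [[0, 0, -0.05], [0, 0, 0], 0.3],
  [[0, 0, -0.06], [0, 0, 0], 0.3],
  [[0, 0, -0.03], [0, 0, 0], 0],
  [[0, 0, 0], [0, 0, 0], 0],
])

```text
t: 30.53
ee_pos: [0.5618, -0.3258, 0.0799]
orientation: [0.002, 0.998, -0.061, 0.003]
force: [0.7, 0.4, 0.3]
opening: 0.0715
```

```bash
python3 mv.py .6455 -.138 .02 -7
python3 - <<'E'
from crop import *
crop('side','s22',330,135,w=80,h=70,k=5)
E
```

```text
t 30.53 p [ 0.5618 -0.3258  0.0799] yaw -7.02 open 0.0715 F [0.7 0.4 0.3]
total [ 0.1203 -0.3932  0.1197] rows 6 each [ 0.02   -0.0655  0.02  ]
turn total -0.0001 rows 1
s22 origin 250 65 scale 5
```

View pics/s22.png

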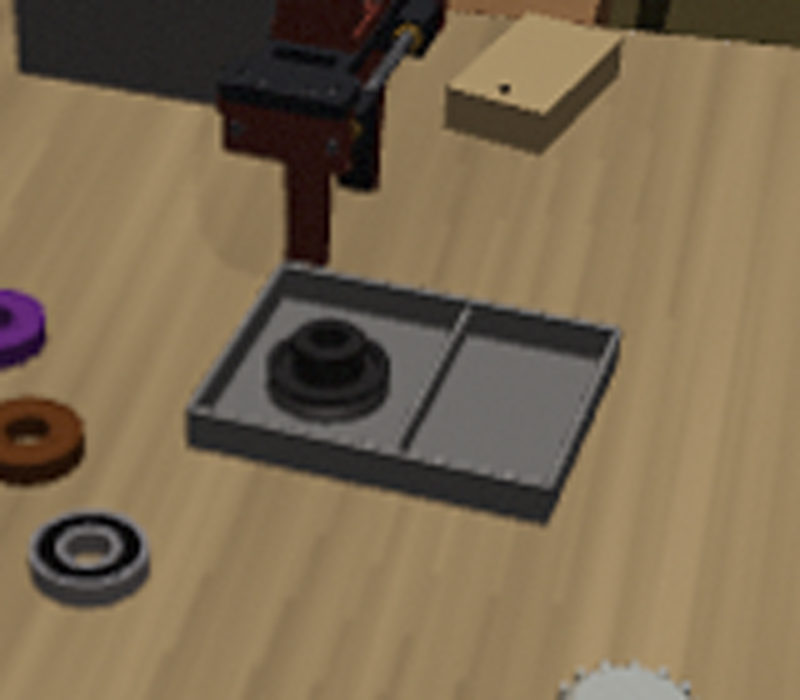

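The pulley lies flat in the bigger bay, centre crop (328,370), clear of the divider. Now the large bearing: steel with black seals, next to the brown ring.

>>> arm_command([
  [[0.02, -0.0655, 0], [0, 0, 0], 0],
  [[0.02, -0.0655, 0], [0, 0, 0], 0],
  [[0.02, -0.0655, 0], [0, 0, 0], 0],
  [[0.02, -0.0655, 0.03], [0, 0, 0], 0],
  [[0.02, -0.0655, 0.03], [0, 0, 0], 0],
  [[0.02, -0.0655, 0.03], [0, 0, 0], 0],
  [[0, 0, 0], [0, 0, 0], 0],
  [[0, 0, 0], [0, 0, 0], 0],
])

```text
t: 31.25
ee_pos: [0.6419, -0.1328, 0.0274]
orientation: [-0.001, 0.998, -0.059, -0.002]
force: [-1.0, -0.7, 0.4]
opening: 0.0879
```

```bash
python3 mv.py .6455 -.138 -.025 -7
python3 - <<'E'
from crop import *
crop('side','s23',270,165,w=80,h=70,k=5,pts=proj('side',[[.6455,-.138,.017]]))
E
```

```text
t 31.25 p [ 0.6419 -0.1328  0.0274] yaw -6.71 open 0.0879 F [-1.  -0.7  0.4]
total [0.0084 0.0094 0.1048] rows 2 each [0.0042 0.0047 0.0524]
turn total 0.0016 rows 1
s23 origin 190 95 scale 5
```

View pics/s23.png

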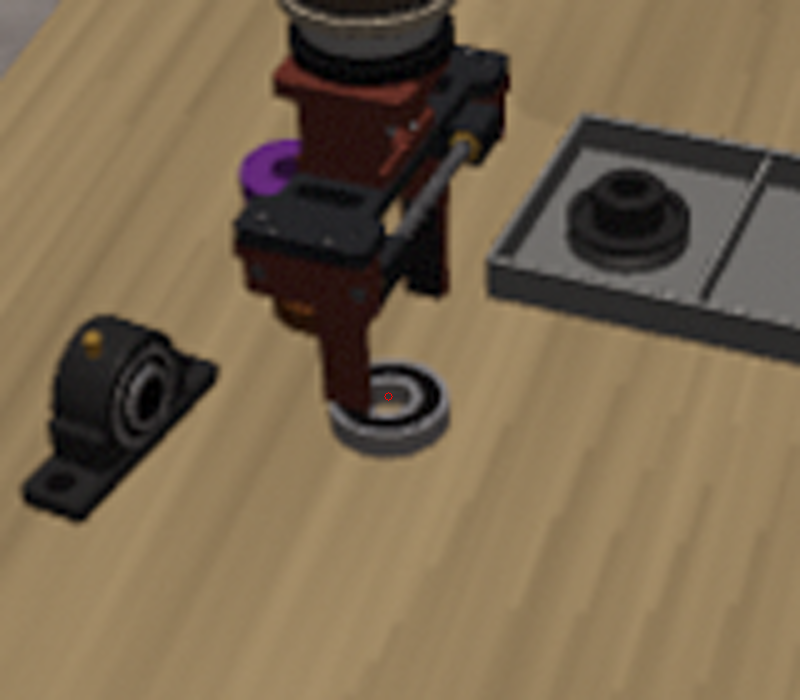

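>>> arm_command([
  [[0.003, 0.006, 0], [0, 0, 0], 0],
  [[0, 0, 0], [0, 0, 0], 0],
  [[0, 0, 0], [0, 0, 0], 0],
])

```text
t: 31.55
ee_pos: [0.6435, -0.1422, 0.0301]
orientation: [0.0, 0.998, -0.063, 0.0]
force: [0.2, 0.5, -0.2]
opening: 0.0878
```

```bash
python3 mv.py .6455 -.138 -.025 -7
```

```text
t 31.55 p [ 0.6435 -0.1422  0.0301] yaw -7.17 open 0.0878 F [ 0.2  0.5 -0.2]
total [ 0.0029 -0.0088  0.1103] rows 2 each [ 0.0015 -0.0044  0.0551]
turn total -0.001 rows 1
```

>>> arm_command([
  [[0.003, -0.008, 0.02], [0, 0, 0], 0],
  [[0, 0, 0.03], [0, 0, 0], 0],
  [[0, 0, 0.03], [0, 0, 0], 0],
  [[0, 0, 0.018], [0, 0, 0], 0],
  [[0, 0, 0.007], [0, 0, 0], 0],
  [[0, 0, 0], [0, 0, 0], 0],
  [[0, 0, 0], [0, 0, 0], 0],
])

```text
t: 32.13
ee_pos: [0.6459, -0.1361, -0.0226]
orientation: [0.0, 0.998, -0.061, 0.0]
force: [0.5, 0.2, -0.3]
opening: 0.0877
```

```bash
python3 mv.py .6455 -.138 -.025 -7
python3 - <<'E'
from crop import *
crop('side','s24',270,165,w=80,h=70,k=5,pts=proj('side',[[.6455,-.138,.017]]))
E
```

```text
t 32.13 p [ 0.6459 -0.1361 -0.0226] yaw -7.02 open 0.0877 F [ 0.5  0.2 -0.3]
total [-0.0004  0.0038  0.0048] rows 1 each [-0.0004  0.0038  0.0048]
turn total -0.0001 rows 1
s24 origin 190 95 scale 5
```

View pics/s24.png

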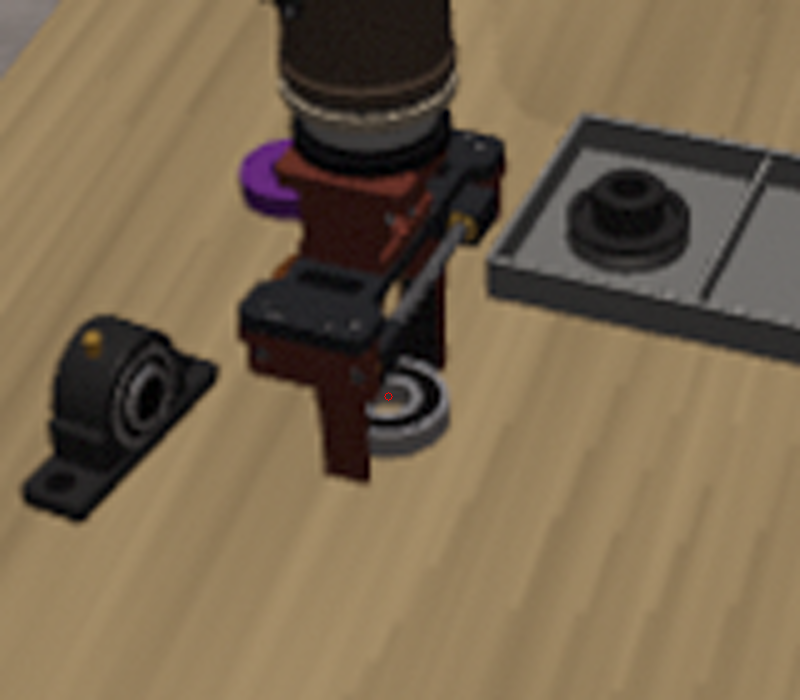

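>>> arm_command([
  [[-0.002, 0, 0.004], [0, 0, 0], 0.1],
  [[0, 0, 0], [0, 0, 0], 0.25],
  [[0, 0, 0], [0, 0, 0], 0.4],
  [[0, 0, 0], [0, 0, 0], 1],
  [[0, 0, 0], [0, 0, 0], 1],
  [[0, 0, 0], [0, 0, 0], 1],
  [[0, 0, 0], [0, 0, 0], 1],
])

```text
t: 32.77
ee_pos: [0.6448, -0.1368, -0.0244]
orientation: [0.0, 0.998, -0.061, 0.0]
force: [-1.6, -3.6, 2.8]
opening: 0.0612
```

```bash
python3 mv.py .459 -.3130 .05 -7
```

```text
t 32.77 p [ 0.6448 -0.1368 -0.0244] yaw -7.03 open 0.0612 F [-1.6 -3.6  2.8]
total [-0.3257  0.3953 -0.1488] rows 7 each [-0.0465  0.0565 -0.0213]
turn total -0.0002 rows 1
```

>>> arm_command([
  [[0, 0, -0.02], [0, 0, 0], 1],
  [[0, 0, -0.05], [0, 0, 0], 1],
  [[0, 0, -0.06], [0, 0, 0], 1],
  [[-0.02, 0.0243, -0.02], [0, 0, 0], 1],
  [[-0.045, 0.0546, 0], [0, 0, 0], 1],
  [[-0.045, 0.0546, 0], [0, 0, 0], 1],
  [[-0.045, 0.0546, 0], [0, 0, 0], 1],
  [[-0.045, 0.0546, 0], [0, 0, 0], 1],
])

```text
t: 33.43
ee_pos: [0.5281, -0.2451, 0.0499]
orientation: [-0.0, 0.998, -0.061, -0.0]
force: [0.4, -0.5, -3.1]
opening: 0.0613
```

>>> arm_command([
  [[-0.045, 0.0546, 0], [0, 0, 0], 1],
  [[-0.045, 0.0546, 0], [0, 0, 0], 1],
  [[-0.0357, 0.0434, 0], [0, 0, 0], 1],
  [[0, 0, 0], [0, 0, 0], 1],
  [[0, 0, 0], [0, 0, 0], 1],
  [[0, 0, 0], [0, 0, 0], 1],
])

```text
t: 33.93
ee_pos: [0.4587, -0.3118, 0.0502]
orientation: [-0.0, 0.998, -0.061, 0.0]
force: [0.7, 0.3, -2.5]
opening: 0.0615
```

```bash
python3 mv.py .459 -.3130 -.0214 -7
python3 - <<'E'
from crop import *
crop('side','s25',340,135,w=80,h=70,k=5,pts=proj('side',[[.459,-.313,.003]]))
E
```

```text
t 33.93 p [ 0.4587 -0.3118  0.0502] yaw -7.03 open 0.0615 F [ 0.7  0.3 -2.5]
total [0.0008 0.0023 0.1431] rows 2 each [0.0004 0.0011 0.0716]
turn total -0.0001 rows 1
s25 origin 260 65 scale 5
```

View pics/s25.png

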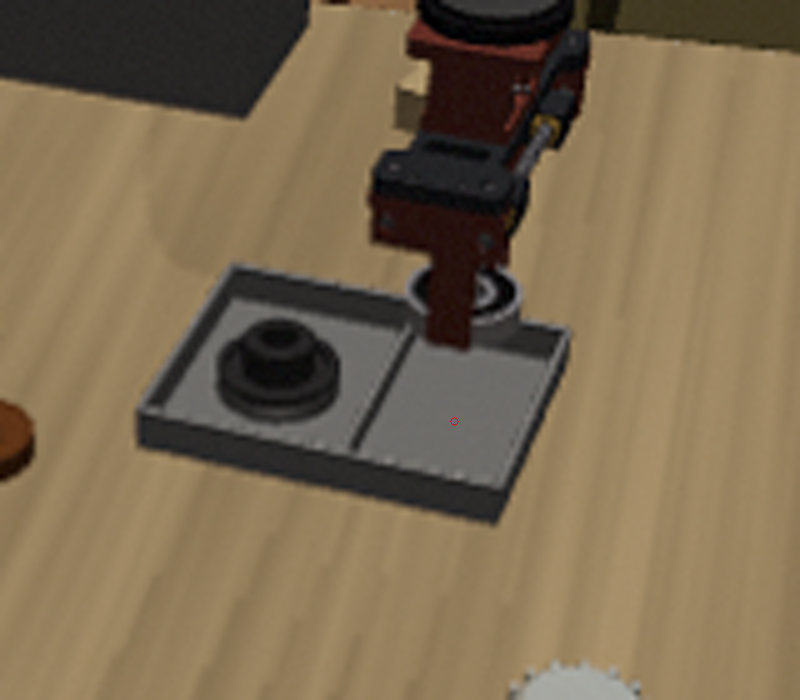

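>>> arm_command([
  [[0.004, 0.002, 0.03], [0, 0, 0], 1],
  [[0, 0, 0.04], [0, 0, 0], 1],
  [[0, 0, 0.04], [0, 0, 0], 1],
  [[0, 0, 0.02], [0, 0, 0], 1],
  [[0, 0, 0], [0, 0, 0], 1],
  [[0, 0, 0], [0, 0, 0], 1],
])

```text
t: 34.48
ee_pos: [0.4612, -0.3125, -0.015]
orientation: [-0.0, 0.998, -0.06, -0.0]
force: [0.7, 0.2, -1.5]
opening: 0.0612
```

>>> arm_command([
  [[0, 0, 0.004], [0, 0, 0], 1],
  [[0, 0, 0], [0, 0, 0], 1],
])

```text
t: 34.65
ee_pos: [0.4617, -0.3136, -0.016]
orientation: [0.0, 0.998, -0.061, 0.001]
force: [-0.3, -0.1, -1.5]
opening: 0.0613
```

>>> arm_command([
  [[0, 0, 0.003], [0, 0, 0], 1],
  [[0, 0, 0], [0, 0, 0], 1],
])

```text
t: 34.82
ee_pos: [0.4612, -0.3137, -0.0178]
orientation: [0.0, 0.998, -0.061, 0.0]
force: [0.1, -0.2, -2.7]
opening: 0.0612
```

>>> arm_command([
  [[0, 0, 0.005], [0, 0, 0], 1],
  [[0, 0, 0], [0, 0, 0], 1],
])

```text
t: 34.98
ee_pos: [0.4608, -0.3135, -0.0209]
orientation: [0.0, 0.998, -0.061, 0.0]
force: [-0.1, 1.2, -2.3]
opening: 0.0616
```

>>> arm_command([
  [[0, 0, 0.002], [0, 0, 0], 1],
  [[0, 0, 0], [0, 0, 0], 1],
])

```text
t: 35.15
ee_pos: [0.4609, -0.3136, -0.0214]
orientation: [0.0, 0.998, -0.061, 0.0]
force: [-0.3, 1.1, 2.2]
opening: 0.0613
```

>>> arm_command([
  [[0, 0, 0.002], [0, 0, 0], 1],
  [[0, 0, 0], [0, 0, 0], 1],
])

```text
t: 35.32
ee_pos: [0.4609, -0.3136, -0.0215]
orientation: [0.0, 0.998, -0.061, 0.0]
force: [-4.1, 3.1, 13.7]
opening: 0.0614
```

>>> arm_command([
  [[0, 0, -0.002], [0, 0, 0], 0.2],
  [[0, 0, 0], [0, 0, 0], 0.12],
  [[0, 0, 0], [0, 0, 0], 0.12],
  [[0, 0, 0], [0, 0, 0], 0.12],
  [[0, 0, -0.02], [0, 0, 0], 0.12],
  [[0, 0, -0.05], [0, 0, 0], 0.12],
  [[0, 0, -0.08], [0, 0, 0], 0.12],
  [[0, 0, -0.08], [0, 0, 0], 0.12],
])

```text
t: 35.98
ee_pos: [0.4599, -0.3128, 0.0942]
orientation: [-0.001, 0.998, -0.061, -0.001]
force: [1.6, -0.4, 0.4]
opening: 0.0775
```

>>> arm_command([
  [[0, 0.05, -0.06], [0, 0, 0], 0],
  [[0, 0.07, 0], [0, 0, 0], 0],
  [[0, 0.08, 0], [0, 0, 0], 0],
  [[0, 0.08, 0], [0, 0, 0], 0],
  [[0, 0.08, 0], [0, 0, 0], 0],
  [[0, 0.05, 0], [0, 0, 0], 0],
  [[0, 0, 0], [0, 0, 0], 0],
  [[0, 0, 0], [0, 0, 0], 0],
])

```text
t: 36.65
ee_pos: [0.4347, -0.5182, 0.1231]
orientation: [-0.0, 0.998, -0.063, -0.0]
force: [0.2, 1.2, 0.5]
opening: 0.0879
```

Run:
```python
from crop import *
from fit import *
im=viewer.snapshot('top'); cv2.imwrite('pics/topE.png',im)
im=viewer.snapshot('side'); cv2.imwrite('pics/sideE.png',im)
print(monitor.observe()['t'],monitor.observe()['ee_pos'])
T={'long_tray':(.5076,.323,-.1429),'short_tray':(.515,-.3195,-.115)}
for n in('sprocket_center','pulley_center','big_bearing_center','small_bearing_center','chain_carton_center'):
  for c in('top','side'):
    for d in viewer.cut_out(c,n):
        M[n]=M[n].copy(); ys,xs=np.nonzero(d['region']); g=unproj(c,(xs.mean(),ys.mean()),.015)[0]
        M['_']=M[n]+[0,0,.003]
        p,f=fitpose('_',{c:d['region']},(*g[:2],1.43),n.startswith('chain'))
        for t,(x,y,a) in T.items():
            dx,dy=p[0]-x,p[1]-y; q=(np.cos(a)*dx+np.sin(a)*dy,-np.sin(a)*dx+np.cos(a)*dy)
            if abs(q[0])<.14 and abs(q[1])<.08: print(n,c,t,np.round(q,4),'yaw rel',(p[2]-a).round(3) if len(p)>2 else '',round(f,2))
```

```text
36.75 [ 0.43646015 -0.51541808  0.12332915]
sprocket_center top long_tray [-0.0172 -0.0039] yaw rel  0.21
sprocket_center side long_tray [-0.0182 -0.0008] yaw rel  0.12
pulley_center top short_tray [0.0465 0.0007] yaw rel  0.1
pulley_center top long_tray [0.0281 0.0445] yaw rel  0.89
pulley_center side short_tray [0.045  0.0062] yaw rel  0.05
big_bearing_center top short_tray [-0.0533 -0.0004] yaw rel  0.17
big_bearing_center top long_tray [0.0272 0.0461] yaw rel  0.91
big_bearing_center side short_tray [0.046  0.0051] yaw rel  0.09
big_bearing_center side short_tray [-0.0537  0.0046] yaw rel  0.06
small_bearing_center top long_tray [-0.1068  0.0005] yaw rel  0.15
small_bearing_center side long_tray [-0.1049  0.0029] yaw rel  0.21
chain_carton_center top long_tray [ 0.0837 -0.0005] yaw rel 1.572 0.06
chain_carton_center side long_tray [0.0853 0.001 ] yaw rel 1.584 0.03
```

View pics/topE.png

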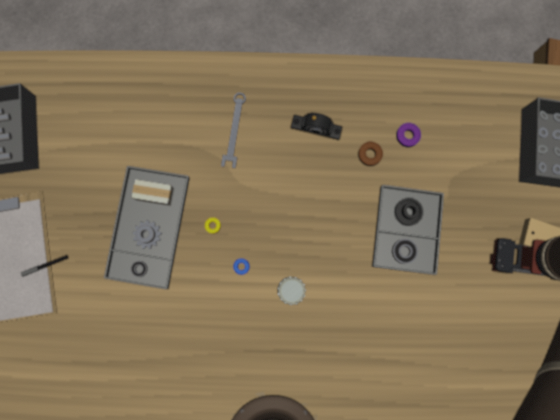

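View pics/sideE.png

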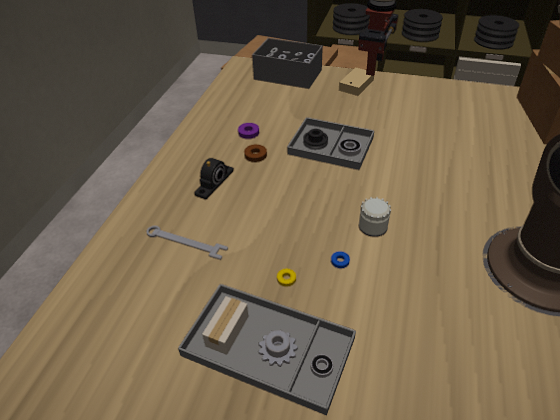

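Both pictures show all five parts flat in the right bays. In the top view: carton (152,191), sprocket (148,234), small bearing (139,269), pulley (408,212), large bearing (404,251). The bystanders and look-alikes have not moved, and the arm is clear.

```bash
python3 -c "
from bench import r
print(r.finish_job())"
```

```text
the job is handed in; nothing more can be done
None
```

Both kits are made up and the job is handed in, at about 37 s of the 115 s allowed. I placed the parts in the order you named them: sprocket, carton, small bearing, pulley, large bearing. Each was lowered until the wrist force showed it touching the tray floor, then released.

**Last checks:** Pictures from both cameras show all five parts flat in the correct bays, clear of each other, the dividers and the rims. The pillow block, spanner, filter and coloured look-alike rings look unmoved. The arm is clear of everything.

| Part | Tray | Tray x (mm) | Tray y (mm) |
|---|---|---|---|
| Sprocket | long, big bay | -18 | -2 |
| Carton, square to the walls | long, big bay | 85 | 0 |
| Small bearing | long, small bay | -106 | 2 |
| Pulley | short, bigger bay | 46 | 3 |
| Large bearing | short, smaller bay | -53 | 2 |

**What disagreed:**
- **Tool height:** the reported tool height was 28 mm too low. I found this in the pictures, confirmed it by touching the counter lightly (about 18 N), and corrected for it throughout.
- **Cameras:** the two cameras differed by up to about 6 mm in y, so I worked from values between them. The table positions are the averages of the two.
- **Networks:** they also gave a few false hits, such as the carton reported as a bearing, which I rejected against the pictures.

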